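# Pack out and hold a sectioned cast in the bonding jig

### The job

The plaster cast in the bonding jig is sawn in two and has to be held shut for bonding, but the spring-return push clamp's stroke is too short to reach it. Stand packing pieces from the rack upright on the jig bed between the cast and the clamp, one after another, until the clamp bites before its stroke runs out; leave the others standing in the rack. Then push the clamp's handle towards the cast until the saw cut closes and the cast is tight against the fixed stop, firmly but without crushing the plaster, and finish while still gripping the handle and pushing, because the clamp springs back when let go. Do not knock about the things standing round the work.

Things in the scene. Friction and masses are not known exactly. Their poses are not given: they have to be found in the camera images.
- jig: Aluminium bonding jig, fixed. Base plate 260 (x) by 84 (y) by 12 mm thick: the bed is at z = 12 mm. Origin on the centre line at the bench surface. x runs from stop to clamp. The fixed stop (56 wide, 24 high above the bed) has its face at x = -90 mm. Two guide rails, 8 mm above the bed, inner faces at y = -25 and +25 mm, run from x = -90 to -32 mm and keep the cast in line.
- half_a: Half of the plaster dental cast next to the stop, loose on the bed between the rails: base 28 (x) by 48 (y) by 16 mm high, teeth up to 26 mm high; about 90 g. Origin at the centre of its underside. Saw cut face at x = +14 mm, outer face at x = -14 mm. Axes nearly parallel to the jig's.
- half_b: The other, mirrored half next to the clamp, same size: saw cut face at x = -14 mm, outer face (which the packing presses) at x = +14 mm, origin at the centre of its underside. The cut starts 2 to 5 mm open. With the cast tight at the stop and the cut closed, its outer face is at x = -34 mm in the jig's frame.
- clamp: Grey bearing block of the push clamp, fixed on the jig, axes parallel to the jig's, at a different place along it each time. Origin on the bed below the retracted plunger's face. Block from x = 14 to 44 mm, 30 wide, 28 mm high above the bed. The plunger's stroke is 28 mm towards the jig's -x; a light spring (1 N at rest, 3 N at full stroke) returns it.
- plunger: Sliding plunger of the clamp. Origin on the bed below its flat face: coincides with clamp when retracted, moves along the jig's -x by at most 28 mm. Pressure head 10 mm thick, 36 wide, from 3 to 21 mm above the bed, face at x = 0; a round bar leads back through the block to the handle.
- clamp_face (a point): Centre of the plunger's flat pressing face, 12 mm above the bed, axes parallel to the jig's.
- clamp_handle (a point): Point on the plunger's black upright handle post, 80 mm behind the pressing face (jig +x), 50 mm above the bed. The post is 12 (x) by 14 (y) mm, its top 60 mm above the bed; grip it from above across the 14 mm, fingers closing along the jig's y. The block's top (28 mm above the bed) is the highest thing near it.
- rack: Grey plastic rack with four compartments in a row along its x axis (23 mm apart), 96 (x) by 52 (y) by 18 mm, floor 4 mm thick, fixed. Origin at the centre of its underside.
- spacer_1: Steel packing piece 1 of four alike, standing in the rack: block 16 mm thick (x), 40 wide (y), 24 high; on top, in the middle, a grip tab 6 thick (x), 26 wide (y), 26 high (50 high in all); about 60 g. Origin at the centre of its underside. Lift it by the tab from above, fingers closing along its y, tips above the block. Goes on the bed with its 16 mm along the jig's x, near the centre line.
- spacer_2: Steel packing piece 2 of four alike, standing in the rack: block 16 mm thick (x), 40 wide (y), 24 high; on top, in the middle, a grip tab 6 thick (x), 26 wide (y), 26 high (50 high in all); about 60 g. Origin at the centre of its underside. Lift it by the tab from above, fingers closing along its y, tips above the block. Goes on the bed with its 16 mm along the jig's x, near the centre line.
- spacer_3: Steel packing piece 3 of four alike, standing in the rack: block 16 mm thick (x), 40 wide (y), 24 high; on top, in the middle, a grip tab 6 thick (x), 26 wide (y), 26 high (50 high in all); about 60 g. Origin at the centre of its underside. Lift it by the tab from above, fingers closing along its y, tips above the block. Goes on the bed with its 16 mm along the jig's x, near the centre line.
- spacer_4: Steel packing piece 4 of four alike, standing in the rack: block 16 mm thick (x), 40 wide (y), 24 high; on top, in the middle, a grip tab 6 thick (x), 26 wide (y), 26 high (50 high in all); about 60 g. Origin at the centre of its underside. Lift it by the tab from above, fingers closing along its y, tips above the block. Goes on the bed with its 16 mm along the jig's x, near the centre line.
- dropper_bottle: Bystander: amber dropper bottle, 33 mm wide, 102 mm high; origin at the centre of its underside. Leave it where it is.
- eraser: Bystander: eraser 19 x 42 x 12 mm; origin at the centre of its underside. Leave it where it is.
- sharpener: Bystander: pencil sharpener 15 x 26 x 14 mm; origin at the centre of its underside. Leave it where it is.
- tooth_molar: Bystander: carved molar tooth model on a square foot, 24 x 24 x 48 mm; origin at the centre of its underside. Leave it where it is.
- wax_block_work: Bystander: marked carving block 22 x 46 x 22 mm; origin at the centre of its underside. Leave it where it is.
Not all that is in view belongs to the job. Leave any blue look-alike of the spacer_4 alone. Leave any red look-alike of the spacer_3 alone.

How it is judged:
By the outcome, as a careful person would: the job done as asked, in the order asked, and still so for the second after the job is handed in, while the arm keeps its last pose, push and grip.
It also fails if it takes over 69 s, if anything falls off the work surface, if the arm or the gripper's body presses on something with over 40 N, if the wrist force passes 120 N, or if a joint passes its speed limit or range.

### The arm

A 7-joint arm with a two-finger parallel gripper is mounted at the origin on a cart in front of the work surface, level with it; the furniture and walls round the work are solid. World frame = base frame: x ahead of the robot, y to its left, z up, the work surface at z = 0. Lengths are in m, angles in rad, forces in N, time in s.
With the tool pointing down it reaches from about 0.4 to 0.85 m from the base axis. Payload 4.5 kg.
Tool frame: the origin (TCP) lies between the finger pads; the fingertips stand 17 mm ahead of it and the grasp point (between the pads) lies 2 mm behind it; z points along the fingers, y is the line along which they close (so a half turn about z gives the same grasp; the last joint's range is limited). The gripper opens to 88 mm and grips with 3 to 60 N. Pads are 18 mm wide; open, the fingers measure 123 mm over their backs; the gripper's body (75 mm by 187 mm) begins 45 mm behind the grasp point.
Start: joints at [-1.129, 0.689, -0.195, 1.565, 0.157, 0.902, -0.215], TCP at [0.248, 0.574, 0.256] pointing down, gripper open.
Joint ranges: [-3.01, 3.01], [-0.46, 2.08], [-1.47, 1.51], [0.13, 2.56], [-1, 4.14], [0.04, 2.09], [-2.66, 2.66]. Speed limits (rad/s): [2.57, 2.57, 3.14, 3.14, 3.14, 3.14, 3.14].

### API

Orientations are given as a rotation vector (axis times angle).
In Python, from cell import ctrl gives the robot as it stands.
- The arm moves only by the shell command python3 -m jog 'ROWS'. ROWS is JSON, a list of rows, each an object of numbers: "claw": the finger opening in mm, from 0 to 88.1; "tx", "ty", "tz": the shift along the tool's x, y, z in mm; "roll": the turn about the tool's z in rad. A call has 1 to 5 rows; each row shifts and turns the commanded pose from where the row before left it, along the tool's axes as they then stand; what a row does not reach is not made up. A row lasts 1/8 s, in which the tool goes at most 62.5 mm and 10.7 degrees, less where a joint would pass 70% of its speed; a pose out of reach is approached as far as the arm can. A call with a gripper value outside its range is refused whole. The fingers move at their own pace and stop on an object; the grip force is fixed at half the most. Time passes only in rows, so rows that do not move let the fingers close. It gives the time, the measured TCP pose, the force, the opening and the grip force at its end, in the units of the state.
- ctrl.read_state(): the state, without advancing time (a new reading comes with each control period).
- ctrl.read_camera(name): name is "scene" or "side" or "wrist"; returns a dict with "image" (384x512x3 uint8, red, green, blue), "fx", "fy", "cx", "cy" (pixels), "extrinsics" (4x4, takes a point from world to camera coordinates); the wrist camera has in their place "T_tool_cam" (4x4, takes a point from camera to tool coordinates, whose origin is the TCP and whose axes are the flange's). Camera axes: x right, y up, looking along -z (the intrinsics and any distortion apply to the point x, -y, -z); pixel columns grow to the right and rows downward; lengths in m; the calibration is good to about 2 mm. The wrist camera is an equidistant fisheye: a pixel r from the principal point sees the ray r / f radians off the axis. A picture is of the moment at which its call begins: read the wrist's pose just before it. There is no depth.
- ctrl.finish_job(): hands the job in; it is judged then, once.
The state is a dict: "t": time; "joint_positions": joint angles; "qd": joint speeds; "effort": joint torques, N m; "ee_pos": TCP position; "tcp_rot": TCP orientation; "wrist_force": force on the tool from outside, world axes, zero at the start; "moment": the same for the moment, N m; "grip_width": finger opening in m; "grip_force": force on a finger pad.
Only numpy, scipy, OpenCV 4.12 (cv2) and the standard library are available. Lean on these libraries where they do the work, as an engineer would, in place of code of your own. Each camera call takes 0.05 s, during which the arm holds its last target. There are 200 camera calls.

## Working session

There is one attempt and no reset: what is moved stays moved. The work goes in short steps, Python scripts to look and compute and a shell command to move; the robot and the scene stay as the last step left them, time stands still between calls to the robot, and variables do not carry over. Pictures are saved under pics/ and viewed, at most 10 in all, crops included, and the job is handed in when it is done.

```bash
mkdir -p pics; ls; python3 - <<'E'
from cell import ctrl
import cv2,numpy as np
s=ctrl.read_state();print(s)
for n in("scene","side","wrist"):
    c=ctrl.read_camera(n);cv2.imwrite(f"pics/{n}0.png",c["image"][:,:,::-1])
    print(n,{k:(np.round(v,4).tolist() if k!="image" else 0) for k,v in c.items()})
a=[cv2.imread(f"pics/{n}0.png") for n in("scene","side")]
E
```

```text
pics
{'t': 0.0, 'joint_positions': array([-1.12921133,  0.68997265, -0.19450333,  1.56630261,  0.15733148,
        0.90247066, -0.21511021]), 'qd': array([-1.12787124e-04, -7.99849558e-04,  1.26730525e-03, -6.95435706e-04,
        2.18782375e-05, -8.34656562e-05, -3.19732301e-04]), 'effort': array([ 3.27737653e-04, -5.27564192e+01, -1.26674987e+00, -1.53428346e+01,
       -5.26242214e-02,  6.63547471e-03,  1.79191325e-04]), 'ee_pos': array([0.24768755, 0.57320423, 0.25492783]), 'tcp_rot': array([-6.35953096e-01, -3.07634212e+00,  2.74526458e-03]), 'wrist_force': array([ 0.64406401, -0.43472647, -0.87760571]), 'moment': array([ 0.00429809,  0.00614976, -0.00407375]), 'grip_force': 0.0, 'grip_width': 0.08796270222631167}
scene {'image': 0, 'fx': 456.8711, 'fy': 456.8711, 'cx': 255.4297, 'cy': 193.7608, 'extrinsics': [[-0.5179, -0.8552, -0.019, 0.3721], [0.3428, -0.2279, 0.9113, -0.2275], [-0.7837, 0.4655, 0.4112, -0.6903], [0.0, 0.0, 0.0, 1.0]]}
side {'image': 0, 'fx': 459.5205, 'fy': 459.5205, 'cx': 259.6026, 'cy': 194.5531, 'extrinsics': [[0.9848, -0.1732, 0.0149, -0.4952], [0.0803, 0.5294, 0.8446, -0.135], [-0.1541, -0.8305, 0.5353, -0.956], [0.0, 0.0, 0.0, 1.0]]}
wrist {'image': 0, 'fx': 297.3186, 'fy': 297.3186, 'cx': 257.3437, 'cy': 194.2231, 'T_tool_cam': [[0.001, 0.9512, 0.3087, 0.0803], [1.0, -0.0007, -0.001, 0.0004], [-0.0008, 0.3087, -0.9512, -0.1297], [0.0, 0.0, 0.0, 1.0]]}
```

View pics/scene0.png

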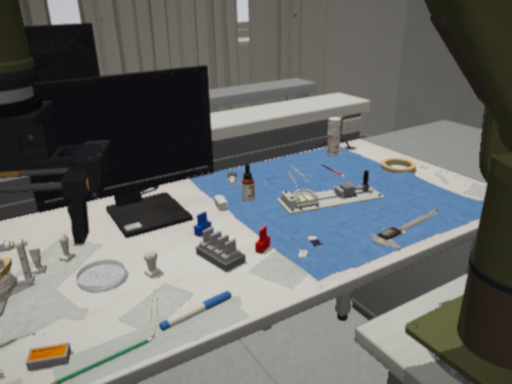

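View pics/side0.png

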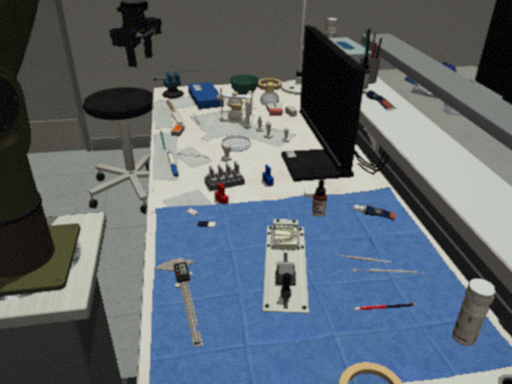

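The scene view shows the rack with four grey pieces at (220,248), a blue look-alike at (202,223), a red one at (263,239), and the jig at (330,195). In the side view the rack is at (225,178), red at (221,193), blue at (268,175), the jig at (287,262). Candidates for a packing piece are the four grey ones in the rack (wanted), the red one and the blue one (both not wanted). Next is a close crop to check.

```bash
cat > h.py <<'E'
import numpy as np,cv2
from scipy.spatial.transform import Rotation as R
from cell import ctrl
K={}
def ray(c,u,v,pose=None):
    """pixel -> (origin, direction) in world; pose=(ee_pos,tcp_rot) for the wrist camera"""
    x,y=(u-c["cx"])/c["fx"],(v-c["cy"])/c["fy"]
    if pose is None:
        E=np.array(c["extrinsics"]);d=E[:3,:3].T@[x,-y,-1];return -E[:3,:3].T@E[:3,3],d/np.linalg.norm(d)
    r=np.hypot(x,y);s=np.sinc(r/np.pi)   # equidistant
    d=np.array([x*s,-y*s,-np.cos(r)]);T=np.array(c["T_tool_cam"]);A=R.from_rotvec(pose[1]).as_matrix()
    return pose[0]+A@T[:3,3],A@T[:3,:3]@d
def onz(o,d,z): return o+d*(z-o[2])/d[2]
def tri(*rays):
    M=np.zeros((3,3));b=np.zeros(3)
    for o,d in rays:
        P=np.eye(3)-np.outer(d,d);M+=P;b+=P@o
    p=np.linalg.solve(M,b)
    return p,[np.linalg.norm((np.eye(3)-np.outer(d,d))@(p-o)) for o,d in rays]
def proj(c,p):
    E=np.array(c["extrinsics"]);q=E[:3,:3]@p+E[:3,3];return c["cx"]+c["fx"]*q[0]/-q[2],c["cy"]+c["fy"]*q[1]/q[2]
def projw(c,p,pose):
    T=np.array(c["T_tool_cam"]);A=R.from_rotvec(pose[1]).as_matrix()
    q=T[:3,:3].T@(A.T@(np.array(p)-pose[0])-T[:3,3]);q[1:]*=-1;h=np.hypot(q[0],q[1]);t=np.arctan2(h,q[2])
    return c["cx"]+c["fx"]*t*q[0]/h,c["cy"]+c["fy"]*t*q[1]/h
def snap(name,f=None):
    s=ctrl.read_state();c=ctrl.read_camera(name)
    if f: np.savez(f"pics/{f}.npz",pos=s["ee_pos"],rot=s["tcp_rot"],**c); cv2.imwrite(f"pics/{f}.png",c["image"][:,:,::-1])
    return c,(s["ee_pos"],s["tcp_rot"])
def load(f):
    c=np.load(f"pics/{f}.npz");c={k:c[k] for k in c};return c,(c["pos"],c["rot"])
E
python3 - <<'E'
from h import *
a,_=snap("scene","sc");b,_=snap("side","sd")
# coarse: rack and jig on the table
for nm,pa,pb in(("rack",(220,255),(226,183)),("stop end",(283,205),(283,222)),("handle top",(366,172),(287,286)),("handle side",(366,188),(287,300))):
    print(nm,tri(ray(a,*pa),ray(b,*pb)), onz(*ray(a,*pa),0.012),onz(*ray(b,*pb),0.012))
g=lambda f,x,y,w,h:cv2.resize(cv2.imread(f"pics/{f}.png")[y:y+h,x:x+w],(400,300),interpolation=3)
cv2.imwrite("pics/crop0.png",np.vstack([np.hstack([g("sc",180,200,100,75),g("sc",275,160,120,90)]),np.hstack([g("sd",195,155,100,75),g("sd",220,212,140,105)])]))
E
```

```text
rack (array([0.4549985 , 0.24345185, 0.0014042 ]), [np.float64(0.0008729092407208311), np.float64(0.0008729092407209221)]) [0.44093418 0.25068483 0.012     ] [0.45261484 0.22453008 0.012     ]
stop end (array([0.55867272, 0.02016181, 0.01701647]), [np.float64(0.0029663228205468483), np.float64(0.002966322820546932)]) [0.56187687 0.01562715 0.012     ] [0.56297406 0.0307157  0.012     ]
handle top (array([ 0.51762424, -0.21676306,  0.05759837]), [np.float64(0.005892737808753849), np.float64(0.005892737808753896)]) [ 0.61071618 -0.30453371  0.012     ] [ 0.52523337 -0.17614332  0.012     ]
handle side (array([ 0.51678351, -0.21575089,  0.01683783]), [np.float64(0.0012227040967318576), np.float64(0.0012227040967318057)]) [ 0.52673638 -0.22451208  0.012     ] [ 0.51699521 -0.21223645  0.012     ]
```

View pics/crop0.png

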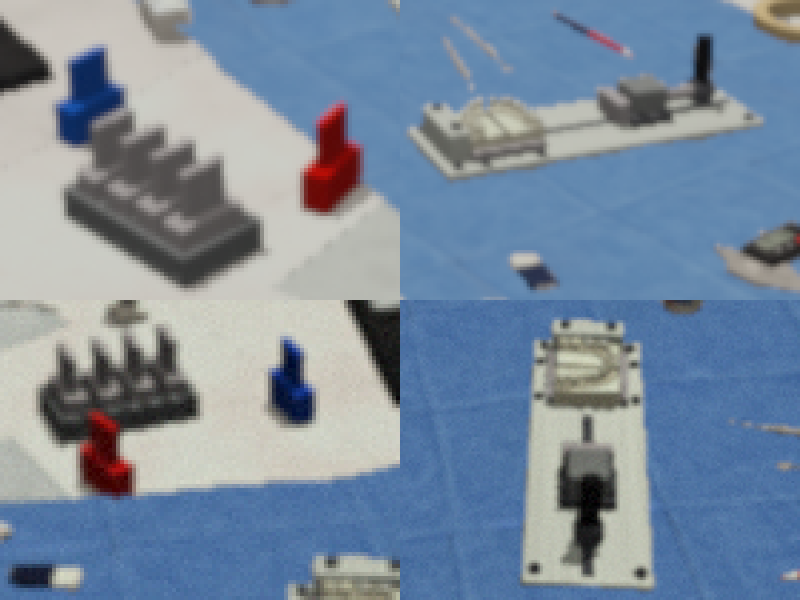

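The crop confirms four grey pieces in the rack, with the red and blue look-alikes standing outside it. Moving the wrist camera above the rack.

```bash
python3 -m jog '[{"tx":-40,"ty":-27},{"tx":-40,"ty":-27},{"tx":-40,"ty":-27},{"tx":-40,"ty":-27}]'; python3 -m jog '[{"tx":-40,"ty":-27},{"tx":-40,"ty":-27},{"tx":-40,"ty":-27},{"tx":-30,"ty":-26},{}]'
python3 - <<'E'
from h import *
c,p=snap("wrist","w1");print(p,ctrl.read_state()["t"])
print(projw(c,[.455,.243,.0],p))
E
```

```text
(array([0.24777268, 0.57352398, 0.25537085]), array([-6.36010766e-01, -3.07643790e+00,  1.19977643e-03])) 0.3
(np.float64(139.84218805002473), np.float64(333.2567021357386))schema error: expected keys claw, tx, ty, tz, roll
schema error: expected keys claw, tx, ty, tz, roll
```

View pics/w1.png

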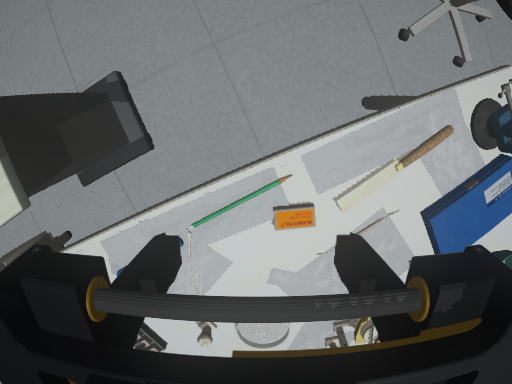

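Only the table edge and the fingers show; the move was refused because every row needs all five keys. The view points ahead of the tool (+x up in the image), so I'll aim with the rack at tool +x.

```bash
python3 -m jog '[{"claw":88,"tx":-38,"ty":-22,"tz":0,"roll":0},{"claw":88,"tx":-38,"ty":-22,"tz":0,"roll":0},{"claw":88,"tx":-38,"ty":-22,"tz":0,"roll":0},{"claw":88,"tx":-38,"ty":-22,"tz":0,"roll":0},{"claw":88,"tx":-38,"ty":-22,"tz":0,"roll":0}]'; python3 -m jog '[{"claw":88,"tx":-38,"ty":-22,"tz":0,"roll":0},{"claw":88,"tx":-38,"ty":-22,"tz":0,"roll":0},{"claw":88,"tx":-38,"ty":-22,"tz":0,"roll":0},{"claw":88,"tx":-38,"ty":-22,"tz":0,"roll":0},{"claw":88,"tx":-38,"ty":-22,"tz":0,"roll":0}]';python3 -m jog '[{"claw":88,"tx":0,"ty":0,"tz":0,"roll":0},{"claw":88,"tx":0,"ty":0,"tz":0,"roll":0}]'
python3 - <<'E'
from h import *
c,p=snap("wrist","w1b");print(p,ctrl.read_state()["t"])
print(projw(c,[.455,.243,.0],p))
E
```

```text
t: 0.92
ee_pos: [0.3795, 0.3963, 0.2558]
tcp_rot: [0.636, 3.076, 0.0]
wrist_force: [0.0, 0.2, -0.0]
grip_width: 0.0878
grip_force: 0.0
t: 1.55
ee_pos: [0.5103, 0.2199, 0.2558]
tcp_rot: [0.636, 3.076, 0.0]
wrist_force: [0.8, 1.0, -0.3]
grip_width: 0.088
grip_force: 0.0
t: 1.8
ee_pos: [0.5089, 0.2219, 0.2557]
tcp_rot: [-0.635, -3.076, -0.001]
wrist_force: [-0.6, 0.6, -0.1]
grip_width: 0.0881
grip_force: 0.0
(array([0.50893598, 0.22188949, 0.25569623]), array([-6.35142953e-01, -3.07596233e+00, -1.25674848e-03])) 1.85
(np.float64(255.0761764534577), np.float64(118.36955348003166))
```

View pics/w1b.png

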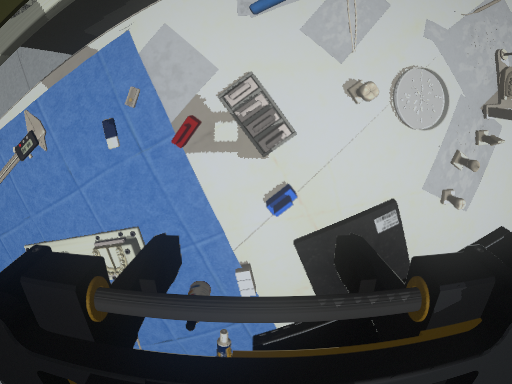

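Rack at (257,113) with its four grey pieces, red look-alike at (186,131), blue at (282,200), jig's stop end at (110,245). Measuring the rack outline and tab shapes by mask.

```bash
python3 - <<'E'
from h import *
c,p=load("w1b");im=c["image"]
roi=im[55:175,205:315];g=roi.max(2).astype(int);sat=g-roi.min(2)
m=((g<150)&(sat<40)).astype(np.uint8)*255
m=cv2.morphologyEx(m,cv2.MORPH_CLOSE,np.ones((9,9)))
n,l,st,ce=cv2.connectedComponentsWithStats(m);i=l[113-55,257-205];print(st[i])
ys,xs=np.nonzero(l==i);P=np.array([onz(*ray(c,x+205,y+55,p),.018)[:2] for x,y in zip(xs,ys)])
r=cv2.minAreaRect((P*1000).astype(np.float32));print(r,cv2.boxPoints(r))
big=cv2.resize(roi,None,fx=5,fy=5,interpolation=3)[:,:,::-1]
cv2.imwrite("pics/crop1.png",big)
E
```

```text
[   0   17   92   86 4655]
((455.2768249511719, 221.4069366455078), (103.40343475341797, 106.06412506103516), 12.471917152404785) [[393.34232 262.022  ]
 [416.24802 158.46077]
 [517.2113  180.79187]
 [494.30563 284.3531 ]]
```

View pics/crop1.png

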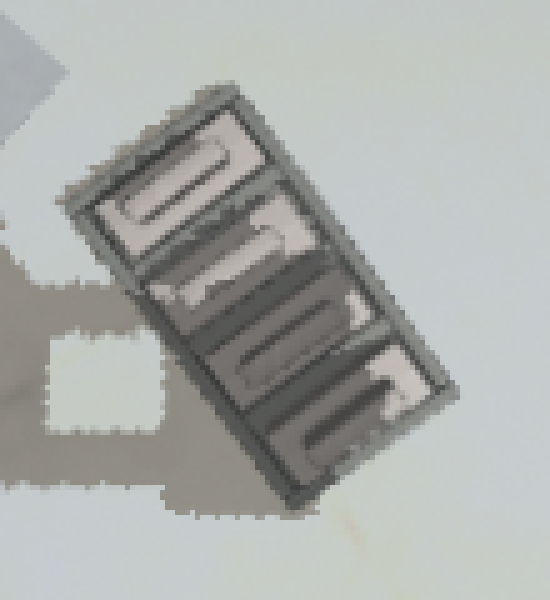

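The crop shows the rack corners at about (252.6,73), (219.4,96.6), (295.4,133.4) and (264.6,156.6) px, with tab outlines centred from (240,91) to (275,139).

```bash
python3 - <<'E'
from h import *
c,p=load("w1b")
C=np.array([onz(*ray(c,u/5+204.6,v/5+54.6,p),.018) for u,v in((238,90),(72,208),(298,508),(452,392))])[:,:2]*1000
print(C,C.mean(0),np.linalg.norm(np.roll(C,-1,0)-C,axis=1))
for t in((176,180),(352,420)): print(t,onz(*ray(c,t[0]/5+204.6,t[1]/5+54.6,p),.054)*1000)
d=(C[3]-C[0]+C[2]-C[1]);a=np.degrees(np.arctan2(d[1],d[0]));print("rack long axis deg",a)
A=R.from_rotvec(p[1]).as_matrix();print(A.round(3),"tool y deg",np.degrees(np.arctan2(A[1,1],A[0,1])))
# jig from fixed cams: stop-end and clamp-end plate
s,_=load("sc");q,_=load("sd")
X=lambda u,v:(275+u*120/400,160+v*90/300)
Y=lambda u,v:(220+u*140/400,212+(v-300)*105/300)
# plate top corners  in scene crop (u-400) and side crop (u-400)
for n,a,b in(("clampend far",(763-400,118),(653-400,583)),("stopend near",(452-400,174),(537-400,340)),("handle top",(703-400,38),(592-400,478))):
    print(n,tri(ray(s,*X(*a)),ray(q,*Y(*b))))
for n,b in(("ce l",(523-400,580)),("ce r",(653-400,583)),("se l",(537-400,340)),("se r",(639-400,342))): print(n,onz(*ray(q,*Y(*b)),.012))
E
```

```text
[[400.63610617 262.77124993]
 [410.90179919 214.19053473]
 [502.22826721 235.18546409]
 [490.0099821  281.94576269]] [450.94403867 248.52325286] [49.65350282 93.70864859 48.33023914 91.40761259]
(176, 180) [417.08616917 241.50204071  54.        ]
(352, 420) [481.89526573 256.01549792  54.        ]
rack long axis deg 12.53298044243253
[[-0.918  0.396 -0.001]
 [ 0.396  0.918  0.001]
 [ 0.001  0.001 -1.   ]] tool y deg 66.66637108784757
clampend far (array([ 0.5261528 , -0.2608865 ,  0.00285223]), [np.float64(0.028096694140127682), np.float64(0.02809669414012771)])
stopend near (array([0.52463251, 0.02052523, 0.01062535]), [np.float64(0.0016527898926633857), np.float64(0.001652789892663438)])
handle top (array([ 0.51517561, -0.20552427,  0.06806737]), [np.float64(0.001586708472379805), np.float64(0.0015867084723798456)])
ce l [ 0.4686339  -0.22958602  0.012     ]
ce r [ 0.54940201 -0.24518616  0.012     ]
se l [0.52564576 0.02073569 0.012     ]
se r [0.60562576 0.00561459 0.012     ]
```

```bash
python3 -m jog '[{"claw":60,"tx":52,"ty":-14,"tz":17,"roll":0},{"claw":60,"tx":52,"ty":-14,"tz":18,"roll":0},{"claw":60,"tx":0,"ty":0,"tz":0,"roll":0.18},{"claw":60,"tx":0,"ty":0,"tz":0,"roll":0.18},{"claw":60,"tx":0,"ty":0,"tz":0,"roll":0.18}]' >/dev/null; python3 -m jog '[{"claw":60,"tx":0,"ty":0,"tz":0,"roll":0.18},{"claw":60,"tx":0,"ty":0,"tz":0,"roll":0.18},{"claw":60,"tx":0,"ty":0,"tz":0,"roll":0.18},{"claw":60,"tx":0,"ty":0,"tz":0,"roll":0.18},{"claw":60,"tx":0,"ty":0,"tz":0,"roll":0.18}]' >/dev/null; python3 -m jog '[{"claw":60,"tx":0,"ty":0,"tz":0,"roll":0.18},{"claw":60,"tx":0,"ty":0,"tz":0,"roll":0.18},{"claw":60,"tx":0,"ty":0,"tz":0,"roll":0.18},{"claw":60,"tx":0,"ty":0,"tz":0,"roll":0.18},{"claw":60,"tx":0,"ty":0,"tz":0,"roll":0.18}]' >/dev/null;  python3 -m jog '[{"claw":60,"tx":0,"ty":0,"tz":0,"roll":0.18},{"claw":60,"tx":0,"ty":0,"tz":0,"roll":0},{"claw":60,"tx":0,"ty":0,"tz":0,"roll":0}]'
python3 - <<'E'
from h import *
c,p=snap("wrist","w2");s=ctrl.read_state();print(s["joint_positions"].round(2))
A=R.from_rotvec(p[1]).as_matrix();print("tool y deg",np.degrees(np.arctan2(A[1,1],A[0,1])))
u,v=projw(c,[.450,.248,.04],p);print(u,v)
x,y=int(u)-75,int(v)-60
cv2.imwrite("pics/crop2.png",cv2.resize(c["image"][y:y+120,x:x+150],(750,600),interpolation=3)[:,:,::-1]);print(x,y)
E
```

```text
t: 4.1
ee_pos: [0.4023, 0.2375, 0.2207]
tcp_rot: [-3.122, -0.343, 0.0]
wrist_force: [0.4, 0.3, -0.2]
grip_width: 0.0594
grip_force: 0.0
[-0.96  0.61  0.53  2.09 -0.55  0.58 -1.39]
tool y deg -77.47064811506925
258.07653421030557 131.25324994220588
183 71
```

View pics/crop2.png

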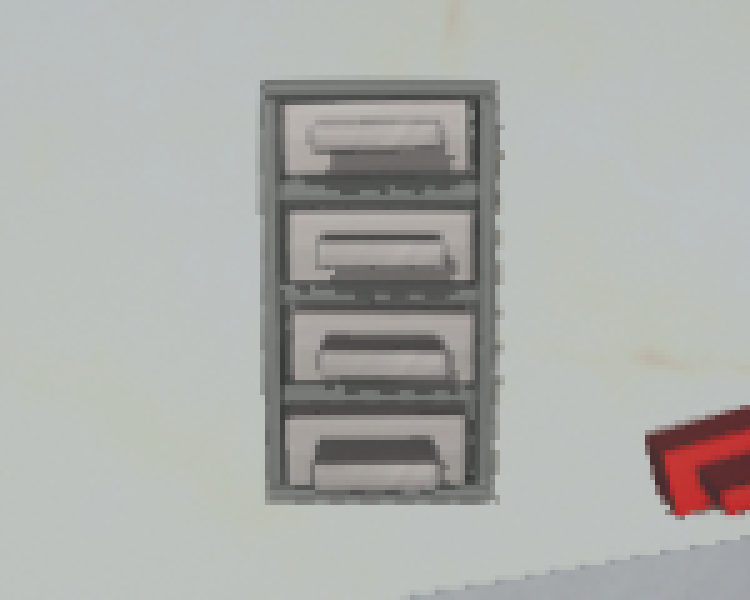

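Aligned view: the four tab tops at crop (375,137), (382,253), (382,363) and (377,475), red look-alike well off to the right. Triangulating against the first view.

```bash
python3 - <<'E'
from h import *
c,p=load("w1b");e,q=load("w2");A=R.from_rotvec(q[1]).as_matrix()
f=lambda u,v:ray(e,u/5+182.6,v/5+70.6,q)
g=lambda u,v:ray(c,u/5+204.6,v/5+54.6,p)
for a,b in(((176,180),(377,475)),((352,420),(375,137))): print(np.round(tri(g(*a),f(*b))[0]*1000,1),tri(g(*a),f(*b))[1])
for b in((375,137),(382,253),(382,363),(377,475)):
    P=onz(*f(*b),.054); print(np.round(P*1000,1),"tool shift",((A.T@(P-q[0]))*1000).round(1))
C=np.array([onz(*f(*b),.018) for b in((261,80),(498,80),(498,502),(266,502))])*1000;print(C.round(1),C.mean(0))
E
```

```text
[417.1 241.1  54.5] [np.float64(0.0003843394219448427), np.float64(0.00038433942194486927)]
[483.9 256.1  39.9] [np.float64(1.3677308679278969e-05), np.float64(1.3677308679191738e-05)]
[483.7 256.   54. ] tool shift [ 83.5  -0.3 166.7]
[461.4 249.6  54. ] tool shift [ 60.4   1.1 166.7]
[439.8 244.8  54. ] tool shift [ 38.2   1.1 166.7]
[417.1 240.7  54. ] tool shift [ 15.1   0.2 166.7]
[[491.3 283.4  18. ]
 [502.7 232.6  18. ]
 [409.3 210.4  18. ]
 [397.6 262.5  18. ]] [450.22808923 247.2236743   18.        ]
```

```bash
python3 -m jog '[{"claw":50,"tx":15,"ty":0,"tz":50,"roll":0},{"claw":50,"tx":0,"ty":0,"tz":55,"roll":0},{"claw":50,"tx":0,"ty":0,"tz":45,"roll":0},{"claw":50,"tx":0,"ty":0,"tz":21,"roll":0},{"claw":50,"tx":0,"ty":0,"tz":0,"roll":0}]'; python3 -m jog '[{"claw":10,"tx":0,"ty":0,"tz":0,"roll":0},{"claw":10,"tx":0,"ty":0,"tz":0,"roll":0},{"claw":10,"tx":0,"ty":0,"tz":0,"roll":0},{"claw":10,"tx":0,"ty":0,"tz":0,"roll":0},{"claw":10,"tx":0,"ty":0,"tz":0,"roll":0}]'
```

```text
t: 4.78
ee_pos: [0.4169, 0.2395, 0.0486]
tcp_rot: [-3.123, -0.336, 0.004]
wrist_force: [0.3, -0.2, 0.6]
grip_width: 0.0501
grip_force: 0.0
t: 5.4
ee_pos: [0.418, 0.2404, 0.0506]
tcp_rot: [-3.123, -0.336, -0.002]
wrist_force: [-0.9, 1.0, 6.5]
grip_width: 0.026
grip_force: 30.0
```

Gripped at 26 mm, matching the tab width. Lifting and carrying to a view over the jig.

```bash
python3 -m jog '[{"claw":10,"tx":0,"ty":0,"tz":-20,"roll":0},{"claw":10,"tx":0,"ty":0,"tz":-40,"roll":0},{"claw":10,"tx":0,"ty":0,"tz":-50,"roll":0},{"claw":10,"tx":0,"ty":0,"tz":-50,"roll":0},{"claw":10,"tx":0,"ty":0,"tz":-40,"roll":0}]';
python3 -m jog '[{"claw":10,"tx":0,"ty":45,"tz":0,"roll":0},{"claw":10,"tx":0,"ty":45,"tz":0,"roll":0},{"claw":10,"tx":0,"ty":45,"tz":0,"roll":0},{"claw":10,"tx":0,"ty":45,"tz":0,"roll":0},{"claw":10,"tx":0,"ty":45,"tz":0,"roll":0}]' >/dev/null; python3 -m jog '[{"claw":10,"tx":0,"ty":45,"tz":0,"roll":0},{"claw":10,"tx":0,"ty":45,"tz":0,"roll":0},{"claw":10,"tx":0,"ty":45,"tz":0,"roll":0},{"claw":10,"tx":0,"ty":45,"tz":0,"roll":0},{"claw":10,"tx":0,"ty":45,"tz":0,"roll":0}]' >/dev/null
python3 -m jog '[{"claw":10,"tx":0,"ty":0,"tz":0,"roll":-0.18},{"claw":10,"tx":0,"ty":0,"tz":0,"roll":-0.18},{"claw":10,"tx":0,"ty":0,"tz":0,"roll":-0.18},{"claw":10,"tx":0,"ty":0,"tz":0,"roll":-0.18},{"claw":10,"tx":0,"ty":0,"tz":0,"roll":-0.18}]' >/dev/null; python3 -m jog '[{"claw":10,"tx":0,"ty":0,"tz":0,"roll":-0.18},{"claw":10,"tx":0,"ty":0,"tz":0,"roll":-0.05},{"claw":10,"tx":0,"ty":0,"tz":0,"roll":0},{"claw":10,"tx":0,"ty":0,"tz":0,"roll":0}]'
python3 - <<'E'
from h import *
c,p=snap("wrist","w3")
A=R.from_rotvec(p[1]).as_matrix();print("tool y deg",np.degrees(np.arctan2(A[1,1],A[0,1])))
cv2.imwrite("pics/w3b.png",cv2.resize(c["image"][20:320,56:456],(800,600),interpolation=3)[:,:,::-1])
E
```

```text
t: 6.02
ee_pos: [0.4173, 0.2399, 0.2518]
tcp_rot: [-3.123, -0.335, -0.001]
wrist_force: [0.2, 0.8, 0.1]
grip_width: 0.0255
grip_force: 30.0
t: 8.4
ee_pos: [0.5129, -0.1998, 0.2497]
tcp_rot: [-2.46, -1.954, 0.0]
wrist_force: [-0.8, 0.1, -0.1]
grip_width: 0.0256
grip_force: 30.0
tool y deg -13.096768267305393
```

View pics/w3b.png

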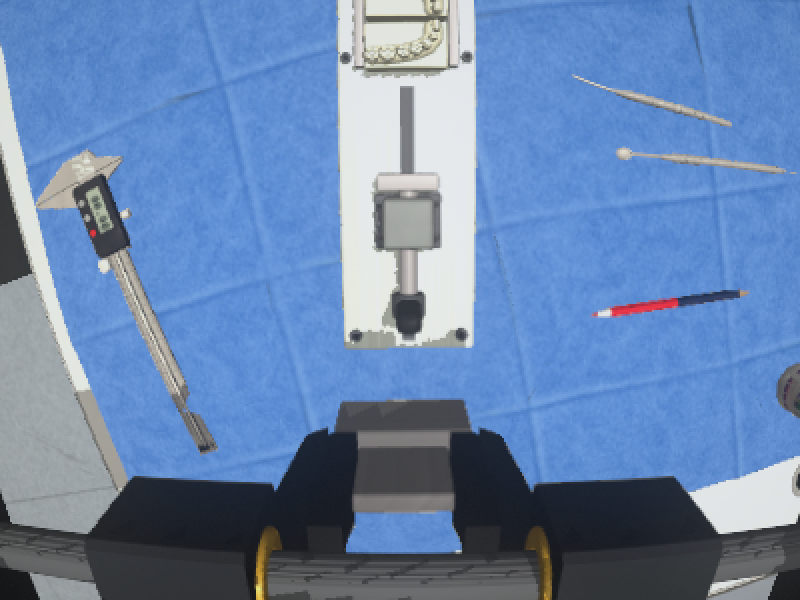

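The view shows the jig squarely: cast's outer face near v=68, plunger head front top edge at v=173, block 193–248, handle post at (408,312), plate end at v=347. I'll measure edges from intensity profiles.

```bash
python3 - <<'E'
from h import *
c,p=load("w3");g=c["image"].astype(int).sum(2)//3;A=R.from_rotvec(p[1]).as_matrix()
f=lambda u,v,z:(A.T@(onz(*ray(c,u/2+55.75,v/2+19.75,p),z)-p[0]))*1000   # tool-frame mm
print("cast cols 246..250 rows 40-66:",g[40:66,246:252].mean(1).round().astype(int))
print("head rows 98-122, col 250..270", g[98:122,250:268].mean(1).round().astype(int))
print("plate end rows 185-200",g[185:200,240:250].mean(1).round().astype(int))
for v in(60,100,150,185): print("row",v,"plate l/r",g[v,220:235],g[v,286:300])
for n,u,v,z in(("plate end l",346,347,.012),("plate end r",472,347,.012),("plate l",341,90,.012),("plate r",475,90,.012),("cast face top",400,64,.028),("cast face bottom",400,72,.012),("head top front l",380,174,.033),("head top front r",438,174,.033),("block near l",386,247,.040),("block near r",434,247,.040),("block far l",386,197,.04),("block far r",435,197,.04),("handle top",408,300,.072)): print(n,f(u,v,z).round(1))
E
```

```text
cast cols 246..250 rows 40-66: [226 225 213 210 189 195 217 204 183 146 132 116 200 179  98 104 160 166
 208 230 230 230 230 230 230 230]
head rows 98-122, col 250..270 [191 191 191 191 190 190 191 192 163 189 221 222 219 216 211 209 188 140
 143 138 117 119 145 164]
plate end rows 185-200 [196 163 157 157 157 157 156 157 153 146 156 156 156 156 155]
row 60 plate l/r [150 151 150 150 149 199 227 228 229 230 230 230 229 229 230] [230 230 230 230 230 230 230 208 148 148 150 152 152 149]
row 100 plate l/r [159 158 156 158 160 165 224 229 230 230 230 230 230 230 231] [232 232 232 232 231 231 231 208 163 158 166 166 163 164]
row 150 plate l/r [162 162 160 157 155 151 166 207 226 230 229 229 229 229 229] [232 233 233 232 231 231 225 186 151 153 152 151 154 155]
row 185 plate l/r [149 154 152 151 149 151 155 158 197 228 227 208 123 102 104] [ 88 108 121 182 231 227 203 159 160 159 156 154 153 155]
plate end l [-36.9 -37.  237.7]
plate end r [-36.8  45.1 237.6]
plate l [126.5 -37.6 237.7]
plate r [126.7  43.6 237.6]
cast face top [139.6  -1.8 221.6]
cast face bottom [137.3  -1.9 237.6]
head top front l [ 74.2 -13.2 216.7]
head top front r [ 74.3  20.1 216.6]
block near l [ 32.4  -9.7 209.7]
block near r [ 32.4  17.8 209.6]
block far l [ 61.2  -9.6 209.7]
block far r [ 61.3  18.1 209.6]
handle top [  8.5   2.7 177.7]
```

```bash
python3 - <<'E'
from h import *
c,p=load("w3");A=R.from_rotvec(p[1]).as_matrix();im=c["image"]
ft=lambda u,v,z:(A.T@(onz(*ray(c,u,v,p),z)-p[0]))*1000
for v,l,r in((60,224.9,293.2),(100,225.5,293.3),(150,226.6,292.9),(185,227.8,292.3)):
    a,b=ft(l,v,.012),ft(r,v,.012);print(v,a.round(1),b.round(1),"mid",((a+b)/2).round(2))
for X in(131,133,135,137,139,141):
    print(X,[np.round(projw(c,p[0]+A@[X/1e3,0,z],p)[1],1) for z in(p[0][2]-.028,p[0][2]-.012)])
print(im[44:62,240:256:5].tolist())
h=im[98:125,:,:].mean(2)
print("head row 103", h[5,236:284].round().astype(int))
print("block row 120",im[125,236:284].mean(1).round().astype(int))
print("fwd rows head col 258-264",im[98:112,246:252].mean((1,2)).round().astype(int),im[98:112,264:272].mean((1,2)).round().astype(int))
print("head front at rows 105.5,106.5",ft(256,105.5,.033)[0],ft(256,106.5,.033)[0])
E
```

```text
60 [132.5 -39.2 237.7] [132.7  43.5 237.6] mid [132.62   2.15 237.64]
100 [ 82.6 -38.7 237.7] [ 82.8  44.  237.6] mid [ 82.66   2.65 237.65]
150 [ 20.  -38.3 237.7] [ 20.1  44.7 237.6] mid [ 20.07   3.21 237.65]
185 [-25.7 -37.9 237.7] [-25.6  45.4 237.6] mid [-25.64   3.74 237.66]
131 [np.float64(58.9), np.float64(60.7)]
133 [np.float64(57.2), np.float64(59.1)]
135 [np.float64(55.6), np.float64(57.5)]
137 [np.float64(53.9), np.float64(56.0)]
139 [np.float64(52.3), np.float64(54.4)]
141 [np.float64(50.6), np.float64(52.8)]
[[[225, 229, 213], [175, 177, 157], [190, 190, 171], [157, 159, 145]], [[201, 196, 171], [170, 168, 148], [214, 219, 208], [223, 227, 216]], [[196, 199, 190], [180, 179, 163], [218, 221, 211], [221, 221, 193]], [[225, 228, 217], [143, 142, 126], [207, 208, 189], [127, 126, 111]], [[224, 220, 189], [146, 146, 128], [214, 216, 201], [175, 172, 148]], [[125, 124, 111], [193, 188, 163], [165, 168, 158], [196, 191, 164]], [[142, 140, 123], [183, 179, 154], [115, 114, 102], [154, 151, 132]], [[141, 141, 129], [137, 135, 119], [115, 114, 103], [169, 171, 161]], [[227, 231
[... 606 characters left out ...]
], [[227, 231, 235], [227, 231, 235], [227, 231, 233], [227, 231, 234]]]
head row 103 [232 233 232 232 232 233 233 232 232 232 232 233 233 232 230 232 233 232
 232 230 148 123 124 126 122 122 144 206 234 233 233 233 233 233 233 233
 233 233 233 233 233 233 233 233 232 232 233 233]
block row 120 [232 232 232 232 232 232 233 132  89  88  87 107 140 167 167 167 168 167
 168 168 169 169 168 168 169 170 171 171 172 172 171 171 172 171 168 153
 123 111 124 120 196 233 233 233 232 232 233 233]
fwd rows head col 258-264 [232 232 232 232 232 232 232 232 188 179 218 220 218 214] [233 233 233 233 233 233 233 233 190 194 225 225 222 218]
head front at rows 105.5,106.5 75.65752880449608 74.49236032010207
```

```bash
python3 - <<'E'
from h import *
c,p=load("w3");im=c["image"];T=c["T_tool_cam"]
def tx(u,v,z):
    x,y=(u-c["cx"])/c["fx"],(v-c["cy"])/c["fy"];r=np.hypot(x,y);s=np.sinc(r/np.pi)
    d=T[:3,:3]@[x*s,-y*s,-np.cos(r)];o=T[:3,3];return ((o+d*(z-o[2])/d[2])*1000).round(1)
print(im[214:285,256:260].mean((1,2)).round().astype(int).tolist())
for v in(220,221,222):print(v,"bottom",tx(257,v,.0466))
for v in(233,234,235,236):print(v,"blocktop",tx(257,v,.0226))
for v in(241,242,243,244):print(v,"tabtop",tx(257,v,-.0034))
print(im[225,215:300].mean(1).round().astype(int).tolist());print(tx(224,221,.0466),tx(290,221,.0466))
E
```

```text
[144, 145, 145, 145, 148, 152, 131, 85, 80, 75, 73, 73, 73, 73, 73, 72, 72, 73, 74, 73, 76, 98, 117, 125, 127, 126, 125, 125, 125, 97, 73, 70, 69, 70, 69, 69, 69, 70, 69, 69, 69, 69, 69, 69, 69, 69, 69, 69, 69, 69, 69, 68, 79, 102, 116, 125, 124, 122, 120, 120, 120, 126, 141, 145, 148, 150, 150, 149, 150, 149, 148]
220 bottom [ 6.2 -0.1 46.6]
221 bottom [ 5.5 -0.1 46.6]
222 bottom [ 4.8 -0.1 46.6]
233 blocktop [ 8.3 -0.1 22.6]
234 blocktop [ 7.7 -0.1 22.6]
235 blocktop [ 7.1 -0.1 22.6]
236 blocktop [ 6.4 -0.1 22.6]
241 tabtop [16.5 -0.1 -3.4]
242 tabtop [15.9 -0.1 -3.4]
243 tabtop [15.4 -0.1 -3.4]
244 tabtop [14.8 -0.1 -3.4]
[155, 154, 152, 154, 157, 156, 156, 153, 152, 153, 94, 74, 73, 73, 79, 84, 84, 84, 84, 84, 84, 79, 79, 73, 72, 72, 73, 73, 73, 73, 74, 84, 85, 85, 85, 83, 80, 79, 73, 72, 72, 73, 73, 73, 73, 73, 73, 73, 73, 73, 72, 73, 72, 72, 73, 73, 73, 72, 73, 73, 73, 73, 74, 73, 73, 73, 74, 74, 74, 73, 73, 73, 73, 73, 113, 152, 151, 148, 147, 148, 148, 145, 146, 150, 153]
[  5.4 -21.5  46.6] [ 5.4 21.2 46.6]
```

Spacer sits in the hand with its front face at about tool x +7. Three spacers are needed: the gap is 62 mm plus the cut, and two would leave more than the 28 mm stroke. Moving over the first place.

```bash
python3 -m jog '[{"claw":10,"tx":43,"ty":1,"tz":0,"roll":0},{"claw":10,"tx":43,"ty":1,"tz":0,"roll":0},{"claw":10,"tx":42,"ty":0.2,"tz":50,"roll":0},{"claw":10,"tx":0,"ty":0,"tz":50,"roll":-0.01},{"claw":10,"tx":0,"ty":0,"tz":40,"roll":0}]' >/dev/null; python3 -m jog '[{"claw":10,"tx":0,"ty":0,"tz":20,"roll":0},{"claw":10,"tx":0,"ty":0,"tz":10,"roll":0},{"claw":10,"tx":0,"ty":0,"tz":0,"roll":0},{"claw":10,"tx":0,"ty":0,"tz":0,"roll":0}]'
python3 - <<'E'
from h import *
c,p=load("w3");A=R.from_rotvec(p[1]).as_matrix()
d,q=snap("wrist","w4");B=R.from_rotvec(q[1]).as_matrix()
print("error to target, tool mm",(B.T@(p[0]+A@[.128,.0022,0]-q[0])*1000).round(1),q[0])
im=d["image"]
print("centre col",im[100:240,256:260].mean((1,2)).round().astype(int).tolist())
E
```

```text
t: 9.57
ee_pos: [0.5443, -0.0776, 0.0827]
tcp_rot: [2.448, 1.967, 0.002]
wrist_force: [0.4, 0.1, -1.4]
grip_width: 0.0254
grip_force: 30.0
error to target, tool mm [   1.9   -0.3 -166.9] [ 0.54425575 -0.07757057  0.08274685]
centre col [229, 229, 229, 230, 229, 229, 229, 228, 228, 228, 228, 228, 228, 224, 196, 157, 109, 158, 215, 227, 227, 227, 192, 182, 201, 198, 172, 187, 208, 208, 198, 206, 213, 195, 211, 209, 188, 156, 159, 156, 140, 201, 225, 227, 227, 227, 227, 227, 227, 227, 227, 227, 227, 227, 227, 227, 227, 227, 227, 226, 204, 146, 184, 116, 118, 119, 131, 182, 223, 228, 227, 227, 227, 227, 227, 227, 227, 227, 227, 227, 227, 227, 227, 227, 227, 225, 203, 161, 180, 198, 205, 204, 213, 179, 137, 130, 160, 190, 190, 185, 180, 182, 186, 198, 213, 215, 226, 207, 141, 158, 158, 157, 151, 122, 77, 77, 77, 76, 76, 76, 77, 79, 79, 80, 82, 83, 83, 79, 74, 72, 72, 73, 74, 73, 75, 95, 114, 123, 125, 123]
```

```bash
python3 - <<'E'
from h import *
d,q=load("w4");B=R.from_rotvec(q[1]).as_matrix();im=d["image"]
f=lambda u,v,z:(B.T@(onz(*ray(d,u,v,q),z)-q[0])*1000).round(1)
for v in(206.5,207.5,208.5): print(v,f(257,v,.028),f(257,v,.012))
for v in(212.5,213.5): print(v,f(257,v,q[0][2]-.0466),f(257,v,q[0][2]-.042))
# closed cut: dark line rows 160-167 ; ends
print("cut",f(257,160.5,.028),f(257,167.5,.028),"stop side",f(257,121.5,.028))
cv2.imwrite("pics/w4c.png",cv2.resize(im[90:250,157:357],(800,600),interpolation=3)[:,:,::-1])
E
```

```text
206.5 [12.4 -0.1 54.7] [ 6.5 -0.1 70.7]
207.5 [11.7 -0.1 54.7] [ 5.8 -0.1 70.7]
208.5 [11.  -0.1 54.7] [ 5.  -0.1 70.7]
212.5 [11.4 -0.1 46.6] [13.2 -0.1 42. ]
213.5 [10.7 -0.1 46.6] [12.5 -0.1 42. ]
cut [43.4 -0.2 54.8] [38.8 -0.2 54.8] stop side [68.  -0.2 54.8]
```

View pics/w4c.png

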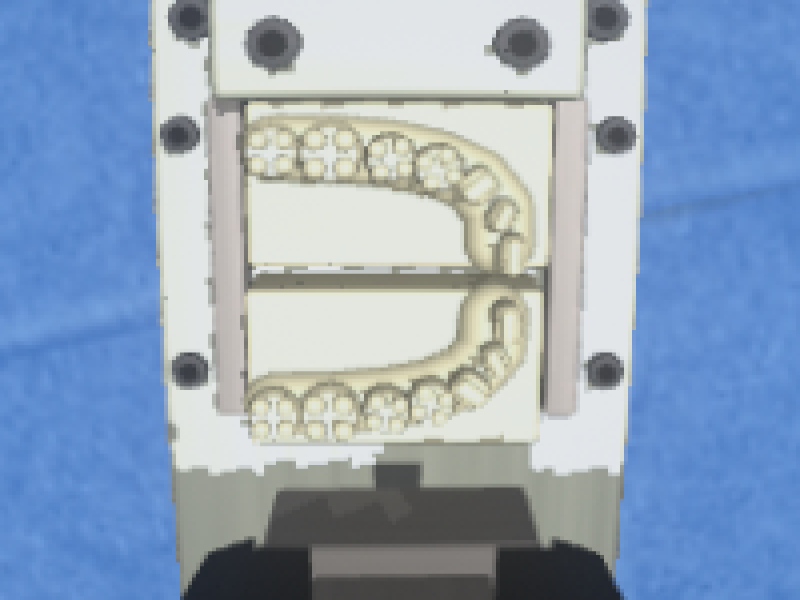

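The picture shows the cast with its cut about 4.5 mm open, half_a nearly at the stop, half_b's outer edge at crop v=443 (tool x +11.3, as predicted), and the spacer's front edge at v=488. There's room, so I'm lowering it.

```bash
python3 -m jog '[{"claw":10,"tx":1.8,"ty":-0.3,"tz":8,"roll":0},{"claw":10,"tx":0,"ty":0,"tz":6,"roll":0},{"claw":10,"tx":0,"ty":0,"tz":4,"roll":0},{"claw":10,"tx":0,"ty":0,"tz":0,"roll":0}]';python3 -m jog '[{"claw":10,"tx":0,"ty":0,"tz":2,"roll":0},{"claw":10,"tx":0,"ty":0,"tz":0,"roll":0}]'
```

```text
t: 10.12
ee_pos: [0.5434, -0.0756, 0.0634]
tcp_rot: [-2.449, -1.967, 0.001]
wrist_force: [1.0, 0.1, 0.5]
grip_width: 0.0255
grip_force: 30.0
t: 10.38
ee_pos: [0.5436, -0.0756, 0.0618]
tcp_rot: [-2.449, -1.968, -0.0]
wrist_force: [-0.0, 0.8, -0.0]
grip_width: 0.0257
grip_force: 30.0
```

```bash
for i in 1 2 3; do python3 -m jog '[{"claw":10,"tx":0,"ty":0,"tz":1,"roll":0},{"claw":10,"tx":0,"ty":0,"tz":0,"roll":0}]' | grep -E "ee_pos|wrist"; done
```

```text
ee_pos: [0.5437, -0.0756, 0.0608]
wrist_force: [0.1, 0.2, -0.6]
ee_pos: [0.5436, -0.0756, 0.0598]
wrist_force: [-0.6, 0.3, -0.9]
ee_pos: [0.5436, -0.0756, 0.0588]
wrist_force: [0.7, -0.4, -0.2]
```

```bash
for i in 1 2; do python3 -m jog '[{"claw":10,"tx":0,"ty":0,"tz":0.7,"roll":0},{"claw":10,"tx":0,"ty":0,"tz":0,"roll":0}]' | grep -E "ee_pos|wrist"; done
```

```text
ee_pos: [0.5436, -0.0756, 0.0586]
wrist_force: [-1.1, 0.2, 3.9]
ee_pos: [0.5436, -0.0756, 0.0586]
wrist_force: [-2.3, 0.2, 11.6]
```

Contact at z=0.0586, as predicted. Releasing and rising.

```bash
python3 -m jog '[{"claw":46,"tx":0,"ty":0,"tz":-0.7,"roll":0},{"claw":46,"tx":0,"ty":0,"tz":0,"roll":0},{"claw":46,"tx":0,"ty":0,"tz":0,"roll":0},{"claw":46,"tx":0,"ty":0,"tz":-15,"roll":0},{"claw":46,"tx":0,"ty":0,"tz":-45,"roll":0}]';  python3 -m jog '[{"claw":46,"tx":0,"ty":0,"tz":-60,"roll":0},{"claw":46,"tx":-40,"ty":0,"tz":-40,"roll":0},{"claw":46,"tx":-40,"ty":0,"tz":0,"roll":0},{"claw":46,"tx":0,"ty":0,"tz":0,"roll":0},{"claw":46,"tx":0,"ty":0,"tz":0,"roll":0}]'
cat > loc.py <<'E'
from h import *
import sys
# print profile of rows on the line tool y ~ centreline and the edges' tool/w orld x at given heights
d,q=snap("wrist",sys.argv[1]);B=R.from_rotvec(q[1]).as_matrix();im=d["image"];s=ctrl.read_state();print(q[0].round(4),s["t"])
for off in(-15,0,15):
    col=[];
    for x in range(-40,151,2):
        u,v=projw(d,q[0]+B@[x/1e3,off/1e3,q[0][2]-.036],q);col.append(int(im[int(round(v)),int(round(u))].mean()))
    print("y",off,"x=-40..150 step2 at z=.036:",col)
E
python3 loc.py w5
```

```text
t: 12.25
ee_pos: [0.5424, -0.0754, 0.1179]
tcp_rot: [-2.447, -1.966, 0.004]
wrist_force: [0.8, -0.0, 0.6]
grip_width: 0.0462
grip_force: 0.0
t: 12.88
ee_pos: [0.5264, -0.153, 0.2185]
tcp_rot: [-2.448, -1.968, -0.001]
wrist_force: [0.2, 0.8, 0.1]
grip_width: 0.0461
grip_force: 0.0
[ 0.5264 -0.153   0.2185] 12.925
y -15 x=-40..150 step2 at z=.036: [150, 152, 151, 152, 152, 152, 152, 152, 153, 153, 152, 151, 94, 90, 80, 71, 76, 80, 82, 82, 84, 83, 84, 86, 85, 102, 90, 117, 107, 196, 201, 206, 209, 177, 95, 231, 231, 232, 232, 232, 232, 232, 232, 232, 232, 232, 232, 232, 232, 232, 232, 232, 232, 184, 163, 121, 135, 136, 129, 153, 188, 214, 217, 173, 122, 226, 181, 180, 165, 179, 210, 217, 227, 227, 227, 227, 227, 227, 172, 137, 180, 226, 226, 226, 226, 226, 226, 159, 178, 150, 178, 148, 201, 224, 83, 188]
y 0 x=-40..150 step2 at z=.036: [123, 123, 124, 124, 124, 124, 124, 124, 125, 125, 125, 97, 106, 139, 157, 158, 157, 157, 157, 158, 159, 158, 160, 161, 155, 100, 82, 183, 188, 196, 203, 210, 213, 178, 94, 119, 119, 120, 119, 120, 120, 120, 120, 120, 120, 121, 121, 121, 121, 121, 121, 121, 121, 121, 88, 82, 137, 136, 160, 207, 221, 219, 221, 178, 127, 227, 135, 124, 216, 223, 188, 179, 223, 227, 227, 227, 227, 227, 179, 145, 180, 226, 226, 226, 226, 226, 225, 145, 127, 190, 222, 156, 190, 212, 83, 184]
y 15 x=-40..150 step2 at z=.036: [156, 155, 154, 154, 155, 155, 155, 155, 155, 155, 218, 229, 145, 110, 101, 95, 91, 109, 100, 112, 113, 114, 116, 119, 113, 81, 89, 118, 106, 198, 204, 213, 217, 174, 101, 232, 232, 232, 232, 232, 232, 232, 232, 232, 232, 232, 232, 232, 232, 232, 232, 232, 232, 232, 215, 138, 182, 211, 212, 214, 222, 222, 224, 177, 124, 228, 228, 228, 228, 163, 196, 164, 121, 183, 226, 126, 116, 124, 210, 126, 125, 140, 147, 209, 148, 174, 184, 170, 185, 174, 225, 225, 225, 208, 82, 198]
```

```bash
M='{"claw":50,"tx":0,"ty":0,"tz":0,"roll":0}'; python3 -m jog '[{"claw":50,"tx":46,"ty":-21,"tz":0,"roll":0},{"claw":50,"tx":46,"ty":-21,"tz":0,"roll":0},{"claw":50,"tx":46,"ty":-21,"tz":0,"roll":0},{"claw":50,"tx":46,"ty":-21,"tz":0,"roll":0},{"claw":50,"tx":46,"ty":-21,"tz":0,"roll":0}]' >/dev/null;  python3 -m jog '[{"claw":50,"tx":46,"ty":-21,"tz":0,"roll":0},{"claw":50,"tx":46,"ty":-22,"tz":0,"roll":0},{"claw":50,"tx":46,"ty":-22,"tz":0,"roll":0.18},{"claw":50,"tx":0,"ty":0,"tz":0,"roll":0.18},{"claw":50,"tx":0,"ty":0,"tz":0,"roll":0.18}]' >/dev/null; python3 -m jog '[{"claw":50,"tx":0,"ty":0,"tz":0,"roll":0.18},{"claw":50,"tx":0,"ty":0,"tz":0,"roll":0.18},{"claw":50,"tx":0,"ty":0,"tz":0,"roll":0.18},{"claw":50,"tx":0,"ty":0,"tz":0,"roll":0.05},{"claw":50,"tx":0,"ty":0,"tz":0,"roll":0}]'
cat > to.py <<'E'
from h import *
import sys
s=ctrl.read_state();B=R.from_rotvec(s["tcp_rot"]).as_matrix();t=np.array([float(a) for a in sys.argv[1:4]])
print("tool shift mm",(B.T@(t-s["ee_pos"])*1000).round(1),"y deg",np.degrees(np.arctan2(B[1,1],B[0,1])).round(2),s["t"])
E
python3 to.py .4405 .2450 .0505
```

```text
t: 14.8
ee_pos: [0.4391, 0.243, 0.2179]
tcp_rot: [-3.121, -0.356, 0.001]
wrist_force: [-0.5, -0.5, 0.2]
grip_width: 0.0504
grip_force: 0.0
tool shift mm [  1.9  -1.7 167.4] y deg -76.97 14.8
```

```bash
python3 -m jog '[{"claw":50,"tx":1.8,"ty":-1.7,"tz":50,"roll":0.01},{"claw":50,"tx":0,"ty":0,"tz":50,"roll":0},{"claw":50,"tx":0,"ty":0,"tz":45,"roll":0},{"claw":50,"tx":0,"ty":0,"tz":22.4,"roll":0},{"claw":50,"tx":0,"ty":0,"tz":0,"roll":0}]'; python3 -m jog '[{"claw":50,"tx":0,"ty":0,"tz":0,"roll":0},{"claw":10,"tx":0,"ty":0,"tz":0,"roll":0},{"claw":10,"tx":0,"ty":0,"tz":0,"roll":0},{"claw":10,"tx":0,"ty":0,"tz":0,"roll":0},{"claw":10,"tx":0,"ty":0,"tz":0,"roll":0}]'
```

```text
t: 15.42
ee_pos: [0.4402, 0.2441, 0.0496]
tcp_rot: [-3.123, -0.337, 0.005]
wrist_force: [0.2, -0.5, -0.1]
grip_width: 0.05
grip_force: 0.0
t: 16.05
ee_pos: [0.4413, 0.2445, 0.0513]
tcp_rot: [-3.123, -0.335, -0.001]
wrist_force: [-0.6, 0.3, 4.4]
grip_width: 0.0258
grip_force: 30.0
```

```bash
python3 -m jog '[{"claw":10,"tx":0,"ty":0,"tz":-20,"roll":0},{"claw":10,"tx":0,"ty":0,"tz":-40,"roll":0},{"claw":10,"tx":0,"ty":0,"tz":-50,"roll":0},{"claw":10,"tx":0,"ty":0,"tz":-50,"roll":0},{"claw":10,"tx":3,"ty":44,"tz":0,"roll":0}]';
python3 -m jog '[{"claw":10,"tx":3,"ty":44,"tz":0,"roll":0},{"claw":10,"tx":3,"ty":44,"tz":0,"roll":0},{"claw":10,"tx":3,"ty":44,"tz":0,"roll":0},{"claw":10,"tx":3,"ty":44,"tz":0,"roll":0},{"claw":10,"tx":3,"ty":44,"tz":0,"roll":0}]' >/dev/null; python3 -m jog '[{"claw":10,"tx":3,"ty":44,"tz":0,"roll":0},{"claw":10,"tx":2,"ty":43,"tz":0,"roll":-0.18},{"claw":10,"tx":0,"ty":0,"tz":0,"roll":-0.18},{"claw":10,"tx":0,"ty":0,"tz":0,"roll":-0.18},{"claw":10,"tx":0,"ty":0,"tz":0,"roll":-0.18}]' >/dev/null
python3 -m jog '[{"claw":10,"tx":0,"ty":0,"tz":0,"roll":-0.18},{"claw":10,"tx":0,"ty":0,"tz":0,"roll":-0.18},{"claw":10,"tx":0,"ty":0,"tz":0,"roll":-0.06},{"claw":10,"tx":0,"ty":0,"tz":0,"roll":0},{"claw":10,"tx":0,"ty":0,"tz":0,"roll":0}]'
python3 to.py .5398 -.0927 .0900
```

```text
t: 16.68
ee_pos: [0.4541, 0.2064, 0.2132]
tcp_rot: [-3.118, -0.35, -0.009]
wrist_force: [1.0, -1.2, -0.8]
grip_width: 0.0253
grip_force: 30.0
t: 18.55
ee_pos: [0.5377, -0.0938, 0.2106]
tcp_rot: [-2.45, -1.966, 0.001]
wrist_force: [0.0, -0.2, -1.0]
grip_width: 0.025
grip_force: 30.0
tool shift mm [  1.6   1.8 120.6] y deg -12.5 18.55
```

```bash
python3 -m jog '[{"claw":10,"tx":1.6,"ty":1.8,"tz":50,"roll":0},{"claw":10,"tx":0,"ty":0,"tz":45,"roll":0},{"claw":10,"tx":0,"ty":0,"tz":25,"roll":0},{"claw":10,"tx":0,"ty":0,"tz":0,"roll":0},{"claw":10,"tx":0,"ty":0,"tz":0,"roll":0}]'
python3 to.py .5398 -.0927 .0585
python3 - <<'E'
from h import *
d,q=snap("wrist","w6");B=R.from_rotvec(q[1]).as_matrix();im=d["image"]
f=lambda u,v,z:(B.T@(onz(*ray(d,u,v,q),z)-q[0])*1000).round(1)
for c0 in(228,256,278): print(c0,"rows195-250",im[195:250,c0:c0+4].mean((1,2)).round().astype(int).tolist())
for z,n in((.062,"tabtop"),(.036,"blocktop"),(q[0][2]-.0466,"held bottom"),(q[0][2]-.0226,"held blocktop")):print(n,[(v,f(257,v,z)[0]) for v in range(200,245,4)])
E
```

```text
t: 19.18
ee_pos: [0.5407, -0.0928, 0.0916]
tcp_rot: [2.448, 1.967, 0.001]
wrist_force: [1.5, 0.1, -1.1]
grip_width: 0.025
grip_force: 30.0
tool shift mm [-0.  -0.9 33.1] y deg -12.45 19.175
228 rows195-250 [192, 192, 193, 194, 194, 193, 190, 187, 171, 131, 140, 140, 140, 140, 145, 149, 144, 155, 155, 155, 155, 155, 154, 154, 144, 112, 86, 82, 78, 76, 75, 75, 73, 72, 72, 72, 72, 73, 72, 72, 68, 50, 39, 38, 38, 38, 37, 37, 36, 36, 36, 36, 35, 35, 35]
256 rows195-250 [189, 151, 88, 89, 88, 89, 89, 89, 88, 88, 89, 87, 85, 88, 92, 126, 177, 197, 199, 194, 190, 187, 188, 181, 140, 76, 80, 79, 74, 72, 72, 72, 72, 71, 72, 71, 71, 72, 72, 71, 84, 105, 120, 124, 124, 122, 122, 122, 110, 80, 68, 68, 67, 67, 67]
278 rows195-250 [199, 200, 200, 200, 199, 195, 190, 188, 189, 190, 189, 189, 172, 127, 126, 118, 124, 149, 148, 148, 147, 148, 153, 155, 155, 131, 75, 74, 74, 73, 73, 73, 72, 73, 73, 72, 72, 73, 73, 73, 79, 92, 102, 106, 103, 100, 99, 98, 96, 83, 69, 64, 59, 59, 55]
tabtop [(200, np.float64(25.7)), (204, np.float64(23.3)), (208, np.float64(20.8)), (212, np.float64(18.4)), (216, np.float6
[... 410 characters left out ...]
), (236, np.float64(-9.6)), (240, np.float64(-12.7)), (244, np.float64(-15.9))]
held bottom [(200, np.float64(19.8)), (204, np.float64(17.1)), (208, np.float64(14.4)), (212, np.float64(11.7)), (216, np.float64(9.0)), (220, np.float64(6.2)), (224, np.float64(3.4)), (228, np.float64(0.5)), (232, np.float64(-2.3)), (236, np.float64(-5.3)), (240, np.float64(-8.2)), (244, np.float64(-11.2))]
held blocktop [(200, np.float64(28.1)), (204, np.float64(25.8)), (208, np.float64(23.5)), (212, np.float64(21.1)), (216, np.float64(18.7)), (220, np.float64(16.3)), (224, np.float64(13.9)), (228, np.float64(11.4)), (232, np.float64(9.0)), (236, np.float64(6.4)), (240, np.float64(3.9)), (244, np.float64(1.3))]
```

Held spacer's front is at +6.6 and the first spacer's rear face at about +9, so there's a 2.4 mm gap. Lowering.

```bash
python3 -m jog '[{"claw":10,"tx":0.3,"ty":-0.8,"tz":12,"roll":0},{"claw":10,"tx":0,"ty":0,"tz":10,"roll":0},{"claw":10,"tx":0,"ty":0,"tz":6,"roll":0},{"claw":10,"tx":0,"ty":0,"tz":2,"roll":0},{"claw":10,"tx":0,"ty":0,"tz":0,"roll":0}]' | grep -E "ee_pos|wrist"; for i in 1 2 3; do python3 -m jog '[{"claw":10,"tx":0,"ty":0,"tz":0.8,"roll":0},{"claw":10,"tx":0,"ty":0,"tz":0,"roll":0}]' | grep -E "ee_pos|wrist"; done
```

```text
ee_pos: [0.5393, -0.0922, 0.0606]
wrist_force: [-0.6, 0.9, -0.4]
ee_pos: [0.5395, -0.0922, 0.0601]
wrist_force: [-0.1, 0.2, 0.0]
ee_pos: [0.5395, -0.0922, 0.0594]
wrist_force: [-0.2, -0.2, 0.6]
ee_pos: [0.5396, -0.0922, 0.0592]
wrist_force: [-0.9, 0.9, 7.6]
```

```bash
python3 -m jog '[{"claw":46,"tx":0,"ty":0,"tz":-0.4,"roll":0},{"claw":46,"tx":0,"ty":0,"tz":0,"roll":0},{"claw":46,"tx":0,"ty":0,"tz":0,"roll":0},{"claw":46,"tx":0,"ty":0,"tz":-15,"roll":0},{"claw":46,"tx":0,"ty":0,"tz":-45,"roll":0}]' | grep -E "ee_pos|wrist|width";  python3 -m jog '[{"claw":46,"tx":0,"ty":0,"tz":-60,"roll":0},{"claw":46,"tx":-40,"ty":0,"tz":-40,"roll":0},{"claw":46,"tx":-20,"ty":0,"tz":0,"roll":0},{"claw":46,"tx":0,"ty":0,"tz":0,"roll":0},{"claw":46,"tx":0,"ty":0,"tz":0,"roll":0}]'|grep ee_pos; python3 loc.py w7; python3 to.py .4622 .2500 .0510
```

```text
ee_pos: [0.5381, -0.0919, 0.1185]
wrist_force: [0.8, -0.2, 0.1]
grip_width: 0.0463
ee_pos: [0.5264, -0.1493, 0.2185]
[ 0.5264 -0.1493  0.2185] 21.9
y -15 x=-40..150 step2 at z=.036: [152, 152, 151, 152, 152, 152, 153, 153, 153, 153, 149, 95, 81, 83, 100, 79, 81, 82, 102, 90, 84, 85, 85, 65, 91, 118, 118, 167, 195, 200, 205, 150, 95, 161, 231, 231, 231, 232, 232, 232, 232, 232, 232, 232, 160, 134, 144, 136, 204, 212, 211, 211, 205, 110, 135, 136, 155, 208, 215, 214, 215, 195, 157, 221, 150, 173, 203, 195, 204, 190, 228, 228, 228, 228, 228, 227, 221, 162, 95, 228, 226, 226, 226, 227, 226, 225, 157, 129, 219, 173, 200, 194, 96, 134, 228, 180]
y 0 x=-40..150 step2 at z=.036: [118, 118, 118, 118, 118, 118, 119, 119, 119, 104, 104, 107, 145, 157, 158, 158, 158, 158, 158, 159, 160, 161, 162, 141, 88, 171, 175, 184, 201, 207, 214, 140, 98, 109, 117, 118, 118, 118, 119, 120, 119, 120, 120, 103, 89, 144, 166, 197, 212, 181, 138, 216, 207, 80, 136, 137, 201, 206, 219, 176, 219, 211, 160, 220, 172, 106, 228, 227, 197, 158, 206, 228, 228, 228, 228, 228, 181, 164, 91, 228, 227, 227, 226, 226, 226, 152, 121, 214, 205, 213, 192, 225, 102, 129, 227, 228]
y 15 x=-40..150 step2 at z=.036: [156, 155, 155, 156, 156, 156, 156, 156, 157, 158, 145, 134, 128, 129, 129, 131, 130, 131, 133, 134, 135, 137, 138, 120, 83, 101, 115, 181, 202, 210, 216, 118, 96, 204, 233, 233, 232, 233, 233, 233, 233, 233, 233, 232, 213, 200, 198, 184, 175, 195, 220, 221, 200, 149, 210, 210, 188, 202, 179, 220, 223, 219, 153, 223, 229, 229, 227, 171, 178, 213, 208, 152, 164, 224, 223, 219, 213, 164, 113, 177, 207, 219, 160, 136, 184, 123, 201, 220, 206, 225, 225, 225, 85, 143, 228, 228]
tool shift mm [ 375.9 -147.7  168. ] y deg -12.32 21.9
```

```bash
python3 -m jog '[{"claw":50,"tx":47,"ty":-18.5,"tz":0,"roll":0},{"claw":50,"tx":47,"ty":-18.5,"tz":0,"roll":0},{"claw":50,"tx":47,"ty":-18.5,"tz":0,"roll":0},{"claw":50,"tx":47,"ty":-18.5,"tz":0,"roll":0},{"claw":50,"tx":47,"ty":-18.5,"tz":0,"roll":0}]' >/dev/null;  python3 -m jog '[{"claw":50,"tx":47,"ty":-18.5,"tz":0,"roll":0},{"claw":50,"tx":47,"ty":-18.5,"tz":0,"roll":0},{"claw":50,"tx":47,"ty":-18,"tz":0,"roll":0.18},{"claw":50,"tx":0,"ty":0,"tz":0,"roll":0.18},{"claw":50,"tx":0,"ty":0,"tz":0,"roll":0.18}]' >/dev/null; python3 -m jog '[{"claw":50,"tx":0,"ty":0,"tz":0,"roll":0.18},{"claw":50,"tx":0,"ty":0,"tz":0,"roll":0.18},{"claw":50,"tx":0,"ty":0,"tz":0,"roll":0.18},{"claw":50,"tx":0,"ty":0,"tz":0,"roll":0.057},{"claw":50,"tx":0,"ty":0,"tz":0,"roll":0}]'|grep ee_pos;python3 to.py .4622 .2500 .0510
```

```text
ee_pos: [0.4624, 0.2493, 0.2181]
tool shift mm [  0.2  -0.8 167.1] y deg -77.41 23.775
```

```bash
python3 -m jog '[{"claw":50,"tx":-0.5,"ty":-0.6,"tz":50,"roll":0},{"claw":50,"tx":0,"ty":0,"tz":50,"roll":0},{"claw":50,"tx":0,"ty":0,"tz":45,"roll":0},{"claw":50,"tx":0,"ty":0,"tz":22.4,"roll":0},{"claw":50,"tx":0,"ty":0,"tz":0,"roll":0}]'|grep ee_pos; python3 -m jog '[{"claw":50,"tx":0,"ty":0,"tz":0,"roll":0},{"claw":10,"tx":0,"ty":0,"tz":0,"roll":0},{"claw":10,"tx":0,"ty":0,"tz":0,"roll":0},{"claw":10,"tx":0,"ty":0,"tz":0,"roll":0},{"claw":10,"tx":0,"ty":0,"tz":0,"roll":0}]'
```

```text
ee_pos: [0.4614, 0.2487, 0.0499]
t: 25.02
ee_pos: [0.463, 0.249, 0.0519]
tcp_rot: [-3.122, -0.34, -0.001]
wrist_force: [-0.5, 0.9, 5.1]
grip_width: 0.0252
grip_force: 30.0
```

```bash
python3 -m jog '[{"claw":10,"tx":0,"ty":0,"tz":-20,"roll":0},{"claw":10,"tx":0,"ty":0,"tz":-40,"roll":0},{"claw":10,"tx":0,"ty":0,"tz":-50,"roll":0},{"claw":10,"tx":0,"ty":0,"tz":-50,"roll":0},{"claw":10,"tx":-1,"ty":46,"tz":0,"roll":0}]'|grep width;
python3 -m jog '[{"claw":10,"tx":-1,"ty":46,"tz":0,"roll":0},{"claw":10,"tx":-1,"ty":46,"tz":0,"roll":0},{"claw":10,"tx":-1,"ty":46,"tz":0,"roll":0},{"claw":10,"tx":-1,"ty":46,"tz":0,"roll":0},{"claw":10,"tx":-1,"ty":46,"tz":0,"roll":0}]' >/dev/null; python3 -m jog '[{"claw":10,"tx":-1,"ty":46,"tz":0,"roll":0},{"claw":10,"tx":0,"ty":44,"tz":0,"roll":-0.18},{"claw":10,"tx":0,"ty":0,"tz":0,"roll":-0.18},{"claw":10,"tx":0,"ty":0,"tz":0,"roll":-0.18},{"claw":10,"tx":0,"ty":0,"tz":0,"roll":-0.18}]' >/dev/null
python3 -m jog '[{"claw":10,"tx":0,"ty":0,"tz":0,"roll":-0.18},{"claw":10,"tx":0,"ty":0,"tz":0,"roll":-0.18},{"claw":10,"tx":0,"ty":0,"tz":0,"roll":-0.057},{"claw":10,"tx":0,"ty":0,"tz":0,"roll":0},{"claw":10,"tx":0,"ty":0,"tz":0,"roll":0}]'
python3 to.py .5358 -.1095 .0930
```

```text
grip_width: 0.0255
t: 27.52
ee_pos: [0.5344, -0.1103, 0.2112]
tcp_rot: [-2.45, -1.966, 0.001]
wrist_force: [0.8, -0.3, -0.4]
grip_width: 0.0251
grip_force: 30.0
tool shift mm [  1.1   1.2 118.2] y deg -12.5 27.525
```

```bash
python3 -m jog '[{"claw":10,"tx":1.1,"ty":0.6,"tz":50,"roll":0},{"claw":10,"tx":0,"ty":0,"tz":45,"roll":0},{"claw":10,"tx":0,"ty":0,"tz":23,"roll":0},{"claw":10,"tx":0,"ty":0,"tz":0,"roll":0},{"claw":10,"tx":0,"ty":0,"tz":0,"roll":0}]'|grep ee_pos
python3 to.py .5358 -.1095 .0598
python3 - <<'E'
from h import *
d,q=snap("wrist","w8");B=R.from_rotvec(q[1]).as_matrix();im=d["image"]
f=lambda u,v,z:(B.T@(onz(*ray(d,u,v,q),z)-q[0])*1000).round(1)
for c0 in(228,256,278): print(c0,"rows195-250",im[195:250,c0:c0+4].mean((1,2)).round().astype(int).tolist())
for z,n in((.062,"tabtop"),(.036,"blocktop"),(q[0][2]-.0478,"held bottom"),(q[0][2]-.0238,"held blocktop")):print(n,[(v,float(f(257,v,z)[0])) for v in range(204,240,3)])
E
```

```text
ee_pos: [0.5361, -0.1096, 0.0942]
tool shift mm [ 0.  -0.3 34.4] y deg -12.45 28.15
228 rows195-250 [189, 188, 189, 189, 187, 184, 181, 181, 182, 181, 181, 173, 149, 150, 158, 186, 200, 156, 156, 155, 155, 155, 155, 155, 141, 107, 86, 85, 82, 76, 74, 73, 73, 73, 72, 72, 74, 73, 72, 74, 70, 50, 39, 39, 39, 38, 37, 37, 36, 37, 36, 35, 36, 35, 34]
256 rows195-250 [175, 88, 88, 88, 88, 89, 88, 89, 89, 89, 89, 89, 87, 88, 124, 176, 197, 198, 194, 189, 187, 187, 170, 108, 74, 74, 76, 75, 76, 77, 76, 73, 72, 72, 72, 71, 72, 73, 72, 75, 96, 115, 123, 125, 124, 122, 122, 122, 88, 68, 68, 68, 67, 68, 67]
278 rows195-250 [199, 200, 201, 200, 198, 194, 190, 189, 187, 178, 158, 142, 135, 118, 118, 130, 150, 149, 148, 144, 137, 140, 142, 150, 140, 100, 75, 74, 74, 74, 73, 73, 73, 73, 72, 72, 74, 74, 73, 78, 94, 103, 106, 107, 102, 99, 99, 99, 91, 80, 69, 68, 63, 59, 55]
tabtop [(204, 22.3), (207, 20.5), (210, 18.6), (213, 16.7), (216, 14.8), (219, 12.9), (222, 11.0), (225, 9.1), (228, 7.1), (231, 5.1), (234, 3.1), (237, 1.1)]
blocktop [(204, 13.0), (207, 10.8), (210, 8.7), (213, 6.5), (216, 4.3), (219, 2.1), (222, -0.2), (225, -2.4), (228, -4.7), (231, -7.0), (234, -9.3), (237, -11.7)]
held bottom [(204, 16.7), (207, 14.7), (210, 12.6), (213, 10.6), (216, 8.5), (219, 6.4), (222, 4.3), (225, 2.1), (228, -0.0), (231, -2.2), (234, -4.4), (237, -6.6)]
held blocktop [(204, 25.3), (207, 23.6), (210, 21.8), (213, 20.0), (216, 18.2), (219, 16.4), (222, 14.6), (225, 12.8), (228, 10.9), (231, 9.0), (234, 7.1), (237, 5.2)]
```

```bash
python3 -m jog '[{"claw":10,"tx":-0.3,"ty":-0.3,"tz":12,"roll":0},{"claw":10,"tx":0,"ty":0,"tz":10,"roll":0},{"claw":10,"tx":0,"ty":0,"tz":7,"roll":0},{"claw":10,"tx":0,"ty":0,"tz":3,"roll":0},{"claw":10,"tx":0,"ty":0,"tz":0,"roll":0}]' | grep -E "ee_pos|wrist"; for i in 1 2 3; do python3 -m jog '[{"claw":10,"tx":0,"ty":0,"tz":0.8,"roll":0},{"claw":10,"tx":0,"ty":0,"tz":0,"roll":0}]' | grep -E "ee_pos|wrist"; done
```

```text
ee_pos: [0.5349, -0.1096, 0.0611]
wrist_force: [-1.6, -0.2, -1.4]
ee_pos: [0.5352, -0.1096, 0.0607]
wrist_force: [0.4, 1.1, -0.2]
ee_pos: [0.5352, -0.1096, 0.06]
wrist_force: [0.3, -0.2, 2.3]
ee_pos: [0.5352, -0.1096, 0.0599]
wrist_force: [-2.3, 0.5, 8.3]
```

```bash
python3 -m jog '[{"claw":46,"tx":0,"ty":0,"tz":-0.4,"roll":0},{"claw":46,"tx":0,"ty":0,"tz":0,"roll":0},{"claw":46,"tx":0,"ty":0,"tz":0,"roll":0},{"claw":46,"tx":0,"ty":0,"tz":-15,"roll":0},{"claw":46,"tx":0,"ty":0,"tz":-45,"roll":0}]' | grep -E "ee_pos|wrist|width";  python3 -m jog '[{"claw":46,"tx":0,"ty":0,"tz":-60,"roll":0},{"claw":46,"tx":-40,"ty":0,"tz":-40,"roll":0},{"claw":46,"tx":-40,"ty":0,"tz":0,"roll":0},{"claw":46,"tx":-30,"ty":0,"tz":0,"roll":0},{"claw":46,"tx":0,"ty":0,"tz":0,"roll":0}]'|grep ee_pos; python3 - <<'E'
from h import *
d,q=snap("wrist","w9");print(q)
cv2.imwrite("pics/w9c.png",cv2.resize(d["image"][0:225,107:407],(800,600),interpolation=3)[:,:,::-1])
E
```

```text
ee_pos: [0.5338, -0.1093, 0.1191]
wrist_force: [0.6, -0.5, -0.3]
grip_width: 0.046
ee_pos: [0.5103, -0.22, 0.2205]
(array([ 0.51030064, -0.22001455,  0.22045106]), array([ 2.45256034e+00,  1.96017192e+00, -1.10481485e-03]))
```

View pics/w9c.png

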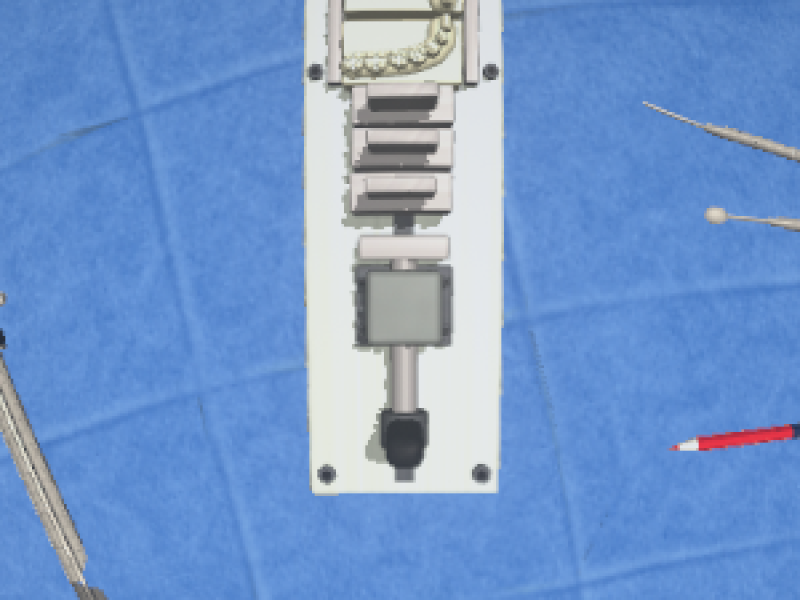

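All three spacers stand square on the centre line between cast and plunger, the cast is undisturbed, the plunger head is at v=235–260 and the handle post at (405,410–468). Locating the handle now.

```bash
python3 - <<'E'
from h import *
d,q=load("w9");B=R.from_rotvec(q[1]).as_matrix();im=d["image"]
f=lambda u,v,z:(B.T@(onz(*ray(d,107+u/2.667-.3,v/2.667-.3,q),z)-q[0])*1000).round(1)
print("head front",f(404,235,.033),"ends",f(360,240,.033),f(449,240,.033))
print("post top near",f(405,468,.072),"far",f(405,422,.072),"base",f(404,410,.024))
print("sp3 rear",f(400,214,.036),f(400,214,.012),"block near/far",f(404,345,.04),f(404,268,.04))
# triangulate post top with w3 (near bottom edge of dark blob)
g3=lambda n,c0:n["image"][:,c0:c0+6].mean((1,2)).round().astype(int)
print(g3(d,255)[150:185].tolist());c,p=load("w3");print(g3(c,257)[160:195].tolist())
print("x of rows at z.072",[(v,float((B.T@(onz(*ray(d,258,v,q),.072)-q[0])*1000)[0].round(1))) for v in range(154,182,3)])
sc=lambda a:a
s,_=snap("scene","s2");h,_=snap("side","d2")
from h import proj
for n,cam in(("scene",s),("side",h)):
    P=q[0]+B@[ -0.003,.002,0];P[2]=.072;u,v=proj(cam,P);print(n,u,v)
    r=cam["image"][int(v)-12:int(v)+25,int(u)-15:int(u)+15].max(2)<60;ys,xs=np.nonzero(r);print("dark",xs.min()+int(u)-15,xs.max()+int(u)-15,ys.min()+int(v)-12,ys.max()+int(v)-12, "top rows mean u",[(int(y+int(v)-12),float(xs[ys==y].mean()+int(u)-15)) for y in sorted(set(ys))[:6]])
E
```

```text
head front [ 94.9   1.  187.3] ends [ 93.  -16.3 187.3] [ 93.1  18.6 187.3]
post top near [ 10.    1.3 148.4] far [ 26.9   1.3 148.4] base [ 22.8   1.1 196.4]
sp3 rear [103.1  -0.6 184.3] [104.9  -0.7 208.3] block near/far [ 51.5   1.  180.4] [ 81.7   0.9 180.3]
[181, 180, 180, 180, 146, 78, 107, 75, 60, 60, 60, 60, 60, 60, 62, 64, 66, 69, 73, 72, 71, 68, 66, 64, 62, 80, 116, 116, 116, 115, 162, 231, 231, 230, 216]
[180, 180, 180, 180, 180, 179, 170, 111, 92, 100, 56, 56, 56, 56, 56, 56, 56, 58, 60, 63, 67, 70, 68, 65, 62, 60, 66, 94, 114, 135, 197, 227, 201, 160, 153]
x of rows at z.072 [(154, 30.7), (157, 27.8), (160, 24.9), (163, 22.0), (166, 19.1), (169, 16.1), (172, 13.1), (175, 10.2), (178, 7.2), (181, 4.2)]
scene 371.76461744606166 168.52059046418998
dark 364 367 172 190 top rows mean u [(172, 366.0), (173, 366.0), (174, 365.5), (175, 365.5), (176, 365.5), (177, 365.5)]
side 287.00882725784584 280.35899686328924
dark 276 294 271 303 top rows mean u [(271, 277.0), (272, 277.0), (273, 281.5), (274, 284.25), (275, 285.25), (276, 285.0)]
```

```bash
python3 -m jog '[{"claw":46,"tx":14.9,"ty":1.1,"tz":50,"roll":0},{"claw":46,"tx":0,"ty":0,"tz":50,"roll":0},{"claw":46,"tx":0,"ty":0,"tz":40,"roll":0},{"claw":46,"tx":0,"ty":0,"tz":18,"roll":0},{"claw":46,"tx":0,"ty":0,"tz":0,"roll":0}]'; python3 -m jog '[{"claw":46,"tx":0,"ty":0,"tz":0,"roll":0},{"claw":46,"tx":0,"ty":0,"tz":0,"roll":0},{"claw":46,"tx":0,"ty":0,"tz":0,"roll":0}]'; python3 - <<'E'
from h import *
d,q=load("w9");B=R.from_rotvec(q[1]).as_matrix();t=q[0]+B@[.0149,.0011,0];t[2]=.062
s=ctrl.read_state();C=R.from_rotvec(s["tcp_rot"]).as_matrix();print("tool err",(C.T@(t-s["ee_pos"])*1000).round(1),np.degrees(np.arctan2(C[1,1],C[0,1])))
E
```

```text
t: 31.6
ee_pos: [0.5156, -0.2016, 0.0608]
tcp_rot: [-2.446, -1.968, 0.001]
wrist_force: [0.7, 0.2, 0.9]
grip_width: 0.0461
grip_force: 0.0
t: 31.98
ee_pos: [0.5162, -0.2029, 0.0623]
tcp_rot: [2.448, 1.967, 0.002]
wrist_force: [-0.0, 0.5, -0.5]
grip_width: 0.0459
grip_force: 0.0
tool err [-3.1 -0.9  0.3] -12.436558033055052
```

```bash
python3 -m jog '[{"claw":46,"tx":-2.8,"ty":-0.8,"tz":0,"roll":0},{"claw":0,"tx":0,"ty":0,"tz":0,"roll":0},{"claw":0,"tx":0,"ty":0,"tz":0,"roll":0},{"claw":0,"tx":0,"ty":0,"tz":0,"roll":0},{"claw":0,"tx":0,"ty":0,"tz":0,"roll":0}]'; python3 -m jog '[{"claw":0,"tx":0,"ty":0,"tz":0,"roll":0},{"claw":0,"tx":2,"ty":0,"tz":0,"roll":0},{"claw":0,"tx":2,"ty":0,"tz":0,"roll":0},{"claw":0,"tx":1,"ty":0,"tz":0,"roll":0},{"claw":0,"tx":0,"ty":0,"tz":0,"roll":0}]'
```

```text
t: 32.6
ee_pos: [0.5148, -0.2053, 0.0613]
tcp_rot: [2.448, 1.968, 0.001]
wrist_force: [0.1, -0.9, -1.4]
grip_width: 0.0139
grip_force: 30.0
t: 33.22
ee_pos: [0.5159, -0.2004, 0.0613]
tcp_rot: [2.448, 1.968, 0.001]
wrist_force: [4.4, -2.4, -4.4]
grip_width: 0.0137
grip_force: 30.0
```

```bash
for i in 1 2 3 4; do python3 -m jog '[{"claw":0,"tx":1.5,"ty":0,"tz":0,"roll":0},{"claw":0,"tx":1,"ty":0,"tz":0,"roll":0},{"claw":0,"tx":0,"ty":0,"tz":0,"roll":0}]'|grep -E "ee_pos|wrist"; done
```

```text
ee_pos: [0.5165, -0.1979, 0.0614]
wrist_force: [3.3, -3.0, -6.2]
ee_pos: [0.5169, -0.1957, 0.0613]
wrist_force: [3.7, -3.9, -4.4]
ee_pos: [0.5173, -0.1936, 0.0613]
wrist_force: [3.8, -3.4, -5.2]
ee_pos: [0.5179, -0.1915, 0.0614]
wrist_force: [4.8, -4.2, -5.8]
```

```bash
python3 -m jog '[{"claw":0,"tx":1,"ty":0.3,"tz":0.3,"roll":0},{"claw":0,"tx":0,"ty":0,"tz":0,"roll":0}]'|grep -E "ee_pos|wrist"; for i in 1 2 3; do python3 -m jog '[{"claw":0,"tx":1,"ty":0,"tz":0,"roll":0},{"claw":0,"tx":0,"ty":0,"tz":0,"roll":0}]'|grep -E "ee_pos|wrist"; done
```

```text
ee_pos: [0.518, -0.1909, 0.0613]
wrist_force: [2.6, -4.1, -2.4]
ee_pos: [0.5182, -0.19, 0.0613]
wrist_force: [2.6, -4.9, -2.6]
ee_pos: [0.5184, -0.1891, 0.0613]
wrist_force: [3.1, -4.7, -2.1]
ee_pos: [0.5187, -0.1881, 0.0613]
wrist_force: [2.3, -4.4, -2.0]
```

```bash
for i in 1 2 3; do python3 -m jog '[{"claw":0,"tx":0.8,"ty":0,"tz":0,"roll":0},{"claw":0,"tx":0,"ty":0,"tz":0,"roll":0}]'|grep -E "ee_pos|wrist"; done
```

```text
ee_pos: [0.5188, -0.1874, 0.0613]
wrist_force: [3.4, -5.0, -2.3]
ee_pos: [0.519, -0.1868, 0.0613]
wrist_force: [1.9, -4.6, -2.5]
ee_pos: [0.5191, -0.1862, 0.0613]
wrist_force: [3.1, -4.5, -2.8]
```

```bash
for i in 1 2 3 4; do python3 -m jog '[{"claw":0,"tx":0.6,"ty":0,"tz":0,"roll":0},{"claw":0,"tx":0,"ty":0,"tz":0,"roll":0}]'|grep -E "t:|ee_pos|wrist"; done
```

```text
t: 36.72
ee_pos: [0.5191, -0.1862, 0.0613]
tcp_rot: [2.449, 1.964, -0.002]
wrist_force: [2.4, -6.3, -3.1]
t: 36.98
ee_pos: [0.5191, -0.1862, 0.0613]
tcp_rot: [2.449, 1.963, -0.003]
wrist_force: [2.3, -7.5, -3.7]
t: 37.22
ee_pos: [0.5191, -0.1861, 0.0614]
tcp_rot: [2.449, 1.962, -0.004]
wrist_force: [1.6, -8.5, -4.3]
t: 37.48
ee_pos: [0.5191, -0.1861, 0.0614]
tcp_rot: [2.449, 1.961, -0.005]
wrist_force: [1.2, -9.7, -2.9]
```

The clamp has bitten at about 19.6 mm of stroke, and force is now rising with no motion. Building the push up gently.

```bash
for i in 1 2 3 4; do python3 -m jog '[{"claw":0,"tx":1,"ty":0,"tz":0,"roll":0},{"claw":0,"tx":0,"ty":0,"tz":0,"roll":0}]'|grep -E "ee_pos|wrist"; done; python3 - <<'E'
from h import *
d,q=snap("wrist","w10");B=R.from_rotvec(q[1]).as_matrix();im=d["image"];print(ctrl.read_state()["t"],ctrl.read_state()["moment"])
# profiles along tool x over the cast (z=.028): cut, spacer gaps, at a few y
for y in(-12,0,8):
    o=[]
    for x in range(84,175):
        u,v=projw(d,q[0]+B@[x/1e3,y/1e3,q[0][2]-.028],q)
        o.append(int(cv2.getRectSubPix(im,(1,1),(float(u),float(v))).mean()) if v>0 else -1)
    print(y,o)
E
```

```text
ee_pos: [0.5191, -0.1861, 0.0613]
wrist_force: [1.0, -11.2, -4.7]
ee_pos: [0.5191, -0.186, 0.0614]
wrist_force: [0.5, -13.7, -3.9]
ee_pos: [0.5191, -0.186, 0.0614]
wrist_force: [1.6, -14.1, -4.7]
ee_pos: [0.5191, -0.1859, 0.0614]
wrist_force: [1.0, -16.9, -5.4]
38.525 [-3.28654203  0.03845636  0.10267487]
-12 [128, 87, 155, 189, 192, 196, 199, 199, 165, 205, 207, 201, 125, 109, 127, 127, 126, 126, 76, 70, 70, 69, 124, 181, 193, 195, 196, 198, 184, 113, 107, 125, 125, 125, 124, 68, 68, 68, 67, 68, 68, 68, 91, 158, 192, 193, 192, 192, 187, 146, 136, 215, 207, 211, 216, -1, -1, -1, -1, -1, -1, -1, -1, -1, -1, -1, -1, -1, -1, -1, -1, -1, -1, -1, -1, -1, -1, -1, -1, -1, -1, -1, -1, -1, -1, -1, -1, -1, -1, -1, -1]
0 [128, 86, 159, 198, 200, 202, 207, 208, 171, 183, 214, 211, 118, 120, 127, 127, 126, 126, 77, 70, 71, 70, 117, 189, 202, 202, 202, 200, 186, 119, 153, 125, 125, 124, 123, 81, 69, 68, 68, 69, 69, 69, 83, 164, 203, 203, 201, 194, 187, 157, 141, 127, 90, 152, 195, -1, -1, -1, -1, -1, -1, -1, -1, -1, -1, -1, -1, -1, -1, -1, -1, -1, -1, -1, -1, -1, -1, -1, -1, -1, -1, -1, -1, -1, -1, -1, -1, -1, -1, -1, -1]
8 [129, 91, 154, 198, 203, 208, 210, 211, 174, 186, 219, 218, 128, 123, 157, 158, 127, 127, 85, 71, 71, 71, 122, 189, 206, 205, 201, 198, 187, 118, 113, 126, 125, 125, 124, 83, 69, 69, 69, 70, 69, 69, 89, 161, 208, 207, 199, 191, 184, 158, 122, 137, 162, 152, 111, -1, -1, -1, -1, -1, -1, -1, -1, -1, -1, -1, -1, -1, -1, -1, -1, -1, -1, -1, -1, -1, -1, -1, -1, -1, -1, -1, -1, -1, -1, -1, -1, -1, -1, -1, -1]
```

```bash
python3 - <<'E'
from h import *
w,p=load("w4");B=R.from_rotvec(p[1]).as_matrix()
a,_=load("sd");b,_=snap("side","d3");a2,_=load("sc");b2,_=snap("scene","s3")
for n,A,C in(("side",a,b),("scene",a2,b2)):
  for y in(-15,-8,0):
    for c in(A,C):
        o=[]
        for x in range(4,80,2):
            P=p[0]+B@[x/1e3,y/1e3,0];P[2]=.028;u,v=proj(c,P);o.append(int(cv2.getRectSubPix(c["image"],(1,1),(float(u),float(v))).mean()))
        print(n,y,o)
E
```

```text
side -15 [90, 101, 114, 129, 136, 133, 130, 126, 122, 120, 123, 138, 160, 174, 184, 179, 171, 154, 149, 152, 170, 193, 200, 205, 199, 190, 177, 161, 141, 126, 113, 116, 122, 132, 140, 134, 129, 126]
side -15 [53, 52, 48, 41, 31, 19, 13, 10, 14, 17, 16, 16, 14, 14, 13, 13, 13, 12, 15, 21, 21, 20, 20, 20, 17, 14, 9, 7, 8, 7, 6, 7, 9, 15, 20, 20, 19, 17]
side -8 [88, 104, 128, 148, 161, 152, 143, 134, 129, 127, 131, 139, 155, 169, 183, 180, 173, 161, 156, 163, 176, 192, 198, 202, 195, 186, 169, 154, 141, 132, 126, 129, 136, 147, 159, 149, 138, 136]
side -8 [66, 61, 54, 44, 34, 24, 17, 12, 7, 4, 15, 19, 15, 13, 13, 16, 18, 20, 19, 16, 14, 13, 13, 14, 12, 11, 14, 14, 10, 11, 17, 17, 15, 18, 21, 19, 17, 17]
side 0 [86, 97, 122, 146, 169, 166, 160, 150, 136, 120, 115, 115, 132, 149, 165, 171, 172, 163, 155, 169, 183, 196, 202, 201, 194, 185, 169, 154, 145, 135, 124, 120, 127, 134, 143, 139, 129, 128]
side 0 [71, 66, 56, 43, 29, 23, 18, 13, 12, 14, 13, 12, 19, 21, 16, 13, 13, 15, 17, 25, 30, 33, 34, 33, 29, 24, 21, 20, 19, 19, 24, 26, 27, 28, 29, 28, 25, 19]
scene -15 [189, 186, 177, 163, 15
[... 464 characters left out ...]
3, 170, 164, 172, 185, 192, 192, 182, 170, 161, 154, 150, 148, 151, 158, 164, 154, 144, 140, 147, 160]
scene -8 [129, 132, 125, 119, 120, 140, 153, 158, 155, 153, 156, 163, 176, 186, 194, 199, 202, 202, 200, 197, 197, 198, 200, 201, 198, 187, 171, 157, 154, 155, 160, 166, 173, 161, 150, 147, 153, 167]
scene 0 [184, 178, 170, 168, 162, 155, 151, 153, 158, 164, 169, 175, 181, 187, 191, 192, 190, 180, 165, 162, 170, 184, 187, 184, 177, 170, 166, 161, 157, 156, 157, 150, 134, 114, 113, 128, 151, 174]
scene 0 [147, 144, 136, 136, 145, 156, 160, 158, 156, 157, 164, 169, 174, 180, 187, 193, 198, 199, 196, 194, 193, 194, 197, 195, 187, 173, 162, 157, 156, 158, 164, 158, 143, 122, 119, 134, 158, 181]
```

The cut's dark line has gone from the scene view, so it is closed. A little more push for firmness, then a hold check.

```bash
for i in 1 2 3; do python3 -m jog '[{"claw":0,"tx":1.2,"ty":0,"tz":0,"roll":0},{"claw":0,"tx":0,"ty":0,"tz":0,"roll":0}]'|grep -E "ee_pos|wrist"; done;  python3 -m jog '[{"claw":0,"tx":0,"ty":0,"tz":0,"roll":0},{"claw":0,"tx":0,"ty":0,"tz":0,"roll":0},{"claw":0,"tx":0,"ty":0,"tz":0,"roll":0},{"claw":0,"tx":0,"ty":0,"tz":0,"roll":0},{"claw":0,"tx":0,"ty":0,"tz":0,"roll":0}]'
```

```text
ee_pos: [0.5191, -0.1859, 0.0614]
wrist_force: [0.2, -18.1, -6.7]
ee_pos: [0.5192, -0.1858, 0.0614]
wrist_force: [0.7, -20.4, -6.5]
ee_pos: [0.5192, -0.1858, 0.0615]
wrist_force: [-1.1, -22.9, -6.8]
t: 40.0
ee_pos: [0.5191, -0.1858, 0.0614]
tcp_rot: [2.45, 1.949, -0.014]
wrist_force: [0.3, -22.4, -7.5]
grip_width: 0.0135
grip_force: 30.0
```

```bash
for i in 1 2; do python3 -m jog '[{"claw":0,"tx":1.5,"ty":0,"tz":0,"roll":0},{"claw":0,"tx":0,"ty":0,"tz":0,"roll":0},{"claw":0,"tx":0,"ty":0,"tz":0,"roll":0}]'|grep -E "ee_pos|wrist|grip"; done;  python3 -m jog '[{"claw":0,"tx":0,"ty":0,"tz":0,"roll":0},{"claw":0,"tx":0,"ty":0,"tz":0,"roll":0},{"claw":0,"tx":0,"ty":0,"tz":0,"roll":0},{"claw":0,"tx":0,"ty":0,"tz":0,"roll":0},{"claw":0,"tx":0,"ty":0,"tz":0,"roll":0}]'; python3 -c "
from cell import ctrl
s=ctrl.read_state()
import numpy as np
if s['grip_force']>20 and 18<-s['wrist_force'][1]<40: print(ctrl.finish_job())
else: print('not handed in',s)"
```

```text
ee_pos: [0.5192, -0.1857, 0.0615]
wrist_force: [-1.2, -24.1, -7.8]
grip_width: 0.0138
grip_force: 30.0
ee_pos: [0.5192, -0.1856, 0.0615]
wrist_force: [-1.3, -27.7, -8.3]
grip_width: 0.0133
grip_force: 30.0
t: 41.38
ee_pos: [0.5192, -0.1856, 0.0614]
tcp_rot: [2.45, 1.945, -0.017]
wrist_force: [-1.7, -26.8, -7.9]
grip_width: 0.0138
grip_force: 30.0
the job is handed in; nothing more can be done
None
```

The job is handed in at about 41 s: three spacers stand between cast and clamp, the fourth was left in the rack, the scene camera shows the saw cut closed, and the gripper is still holding the handle, pushing with about 27 N measured at the wrist.

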